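# Batch the cartons in the jig and smooth their labels

### The arm

A 6-joint arm with a two-finger parallel gripper is mounted at the origin on the work surface. World frame = base frame: x ahead of the robot, y to its left, z up, the work surface at z = 0. Lengths are in m, angles in rad, forces in N, time in s.
With the tool pointing down it reaches from about 0.25 to 0.725 m from the base axis. Payload 4 kg.
Tool frame: the origin (TCP) lies between the finger pads; the fingertips stand 25 mm ahead of it and the grasp point (between the pads) lies 6 mm ahead of it; z points along the fingers, y is the line along which they close (so a half turn about z gives the same grasp; the last joint's range is limited). The gripper opens to 85 mm and grips with 20 to 120 N. Pads are 22 mm wide; open, the fingers measure 114 mm over their backs; the gripper's body (76 mm by 85 mm) begins 54 mm behind the grasp point. The pads swing forward as they close: fully open they stand 13 mm farther back than shut.
Start: joints at [-1.131, 0.241, 0.005, 1.335, 0, 1.571], TCP at [0.213, -0.452, 0.256] pointing down, gripper open.
Joint ranges: [-2.72, 2.72], [-1.05, 1.87], [-1.09, 1.28], [-1.99, 2.15], [-1.42, 1.44], [-3.14, 3.14]. Speed limits (rad/s): [2.79, 2.79, 3.14, 3.14, 3.14, 3.14].

### API

Orientations are given as a unit quaternion [x, y, z, w].
In Python, from workcell import bot gives the robot as it stands. The module is installed in compiled form; this text tells all that it offers.
- The arm moves only by the shell command python3 -m pendant 'ROWS'. ROWS is JSON, one flat list of numbers, 7 for each row, row after row: the shift along the tool's x, y, z normalised to -1 to 1, where 1 is 0.5 m, then the turn, a rotation vector about the tool's x, y, z normalised to -1 to 1, where 1 is 180 degrees, then the opening, from 0 (shut) to 1 (fully open). In form: [tx, ty, tz, ax, ay, az, fingers, tx, ty, tz, ax, ay, az, fingers, ...]. A call has exactly 10 rows; each row is the pose to reach, as a shift and turn from the pose commanded when the call began, along the tool's axes at that moment, turning the shorter way round; what a row does not reach only later rows make up. A row lasts 1/12 s, in which the tool goes at most 41.7 mm and 7.16 degrees, less where a joint would pass 70% of its speed; a pose out of reach is approached as far as the arm can. A call with a number of a shift or a turn outside -1 to 1 is refused whole. A call with a gripper value outside its range is refused whole. The fingers move at their own pace and stop on an object; the grip force is fixed at half the most. Time passes only in rows, so rows that repeat a pose let the fingers close, or fill a call up. It gives the time, the measured TCP pose, the force, the opening and the grip force at its end, in the units of the state.
- bot.get_obs(): the state, without advancing time (a new reading comes with each control period).
- bot.camera(name): name is "scene" or "side" or "wrist"; returns a dict with "pixels" (384x512x3 uint8, red, green, blue), "mtx" (3x3 intrinsics, pixels), "cam_to_world" (4x4, takes a point from camera to world coordinates); the wrist camera has in their place "hand_eye" (4x4, takes a point from camera to tool coordinates, whose origin is the TCP and whose axes are the flange's). Camera axes: x right, y up, looking along -z (the intrinsics and any distortion apply to the point x, -y, -z); pixel columns grow to the right and rows downward; lengths in m; the calibration is good to about 2 mm. The wrist camera is an equidistant fisheye: a pixel r from the principal point sees the ray r / f radians off the axis. A picture is of the moment at which its call begins: read the wrist's pose just before it. There is no depth.
- bot.job_done(): hands the job in; it is judged then, once.
The state is a dict: "clock": time; "joint_pos": joint angles; "joint_vel": joint speeds; "tau": joint torques, N m; "eef_pos": TCP position; "tool_rot": TCP orientation; "ft_force": force on the tool from outside, world axes, zero at the start; "ft_torque": the same for the moment, N m; "grip_width": finger opening in m; "grasp_force": force on a finger pad.
Only numpy, scipy, OpenCV 4.12 (cv2) and the standard library are available. Lean on these libraries where they do the work, as an engineer would, in place of code of your own. Each camera call takes 0.05 s, during which the arm holds its last target. There are 200 camera calls.

### The job

Hold down the orange thumb button to free the blue stop of the packing jig and slide it fully open, let it lock there, then stand the striped cartons that are there upright in the channel, starting from the fixed fence, in the order red, yellow, green, blue (skipping any that is missing), each with its striped edge towards the jig's front lip. Hold the button down again to slide the stop up snug against the closed-up row and let it lock, then take the label smoother and draw it slowly with firm, gentle pressure over the tops of all the cartons from the fence end to the stop end, taking about two seconds over each. Finally stand the smoother back in the middle of its black mat, and leave the tape roll, tape gun and knife alone.

Things in the scene. Friction and masses are not known exactly. Their poses are not given: they have to be found in the camera images.
- jig: Packing jig fixed to the bench, within 0.15 rad of square: grey base plate 136 x 368 mm, 8 mm thick, with an open-topped channel 64 mm wide along its y. Front lip at x = -32 mm (robot's side), its top 18 mm above the bench; rail at x = +34 to +62 mm, top at 34 mm, steel locking teeth on its back. Origin: underside of the base, at the channel's middle; x across from lip to rail, y along, z up.
- fence (a point): On the inner face of the jig's fixed blue fence (at the channel's -y end, 64 mm wide, top 42 mm above the channel floor): middle of the channel's width, on the channel floor (8 mm above the bench). Axes as the jig's: y runs along the channel from the fence to the stop, x from the front lip to the rail, z up.
- stop (a joint): Opening of the blue sliding stop, m: 0 = closed (face 61 mm from the fence; it starts here, locked), 0.225 = fully open (286 mm). About 1.2 N friction when freed. Locks every 15 mm (0, 0.015 ..) with 3.5 mm play either way, so n cartons pushed up tight (0.060 n - 0.061) lie inside a locking place. Let go on a tooth, the button stays partly down until the stop is shifted a few mm.
- stop_face (a point): Middle of the stop's face that looks to the fence, on the channel floor; axes as the jig's. The stop is 58 mm long in y behind this face, its body 44 mm high above the channel floor; two black cheeks (6 mm thick, 46 mm apart in y, 56 mm long in x) stand on it to 64 mm above the floor, with the release button between them.
- release_top (a point): Centre of the top of the orange thumb release button on the stop (48 x 40 mm in x and y), between the black cheeks and, when up, 10 mm below their tops, 62 mm above the bench. Press it down from above with closed fingers; while it is held down, moving the fingers along the channel (dragging the button or pushing a cheek) slides the stop.
- release (a joint): How far the release button is pressed, m: 0 = up (stop locked), 0.008 = fully down. Spring: 3 N to start, 6.2 N fully down. The stop is free from about 5.5 mm down.
- carton_red: Small cardboard carton, 54 x 60 x 70 mm (x, y, z), about 150 g, white address label on top and a red stripe along one top edge. Origin: centre of the underside, z up; the red stripe lies along the edge at -x (hold it by its -x and +x faces, 54 mm apart). May be absent.
- carton_red_edge (a point): Middle of the red-striped top edge of that carton (27 mm to -x of its centre, at the top, 70 mm up).
- carton_yellow: Small cardboard carton, 54 x 60 x 70 mm (x, y, z), about 150 g, white address label on top and a yellow stripe along one top edge. Origin: centre of the underside, z up; the yellow stripe lies along the edge at -x (hold it by its -x and +x faces, 54 mm apart). May be absent.
- carton_yellow_edge (a point): Middle of the yellow-striped top edge of that carton (27 mm to -x of its centre, at the top, 70 mm up).
- carton_green: Small cardboard carton, 54 x 60 x 70 mm (x, y, z), about 150 g, white address label on top and a green stripe along one top edge. Origin: centre of the underside, z up; the green stripe lies along the edge at -x (hold it by its -x and +x faces, 54 mm apart). May be absent.
- carton_green_edge (a point): Middle of the green-striped top edge of that carton (27 mm to -x of its centre, at the top, 70 mm up).
- carton_blue: Small cardboard carton, 54 x 60 x 70 mm (x, y, z), about 150 g, white address label on top and a blue stripe along one top edge. Origin: centre of the underside, z up; the blue stripe lies along the edge at -x (hold it by its -x and +x faces, 54 mm apart). May be absent.
- carton_blue_edge (a point): Middle of the blue-striped top edge of that carton (27 mm to -x of its centre, at the top, 70 mm up).
- smoother: Hand label smoother, 320 g, 82 mm tall: a heavy sprung steel foot 80 x 50 x 16 mm (x, y, z) at the bottom, a black plate 80 x 40 mm from 28 to 36 mm up, and on it a red handle, a slab 70 mm long in x, 24 mm thick in y, from 36 to 82 mm up. Origin: centre of the foot's underside (with its spring relaxed), z up. Grip the handle across its 24 mm thickness. It starts on its mat.
- smoother_foot (a joint): How far the smoother's foot is pushed up into its body, m: 0 = relaxed, 0.010 = fully in. Spring: 3 N at first touch, 8 N fully in.
- mat: The smoother's black rubber mat, fixed to the bench, 140 x 120 mm (x, y), 3 mm thick. Origin: centre of its underside.
- tape_roll: Bystander: roll of tape, 100 mm across, 48 mm high, lying flat; origin: centre of the underside.
- tape_gun: Bystander: tape gun, about 220 x 52 x 90 mm; origin: on the underside near its middle, handle to -x.
- knife: Bystander: yellow closed utility knife, about 140 x 26 x 20 mm; origin: centre of the underside.
There are look-alikes about, which are no part of the job. What is shaped like the smoother but turquoise is not meant. What is shaped like the carton_red but purple is not meant.

How it is judged:
On the way, in this order (a step that is already met when the one before it is completed fails the run):
1. the stop has been slid fully open and its release button has come back up (locked) (value of joint stop above 0.215 m and value of joint release below 0.002 m), for 0.2 s.
2. every carton present stands upright in the channel between fence and stop, let go, in the order red, yellow, green, blue from the fence, coloured edge to the front lip (x of carton_red in the frame of fence between -0.012 and 0.012 m and y of each of carton_red, carton_yellow, carton_green, carton_blue in the frame of fence above 0.025 m and y of each of carton_red, carton_yellow, carton_green, carton_blue in the frame of stop_face below -0.025 m and z of carton_red in the frame of fence between -0.006 and 0.006 m and angle between each of carton_red, carton_yellow, carton_green, carton_blue's own z axis and vertical below 0.1 rad and x of each of carton_red_edge, carton_yellow_edge, carton_green_edge, carton_blue_edge in the frame of fence below -0.01 m and contact force between the fingers and carton_red below 0.2 N and linear speed of each of carton_red, carton_yellow, carton_green, carton_blue below 0.02 m/s and x of carton_yellow in the frame of fence between -0.012 and 0.012 m and z of carton_yellow in the frame of fence between -0.006 and 0.006 m and contact force between the fingers and carton_yellow below 0.2 N and y of each of carton_yellow, carton_green, carton_blue in the frame of carton_red above 0.04 m and x of carton_green in the frame of fence between -0.012 and 0.012 m and z of carton_green in the frame of fence between -0.006 and 0.006 m and contact force between the fingers and carton_green below 0.2 N and y of each of carton_green, carton_blue in the frame of carton_yellow above 0.04 m and x of carton_blue in the frame of fence between -0.012 and 0.012 m and z of carton_blue in the frame of fence between -0.006 and 0.006 m and contact force between the fingers and carton_blue below 0.2 N and y of carton_blue in the frame of carton_green above 0.04 m), for 0.3 s.
3. the stop has been slid up snug against the row and is locked (button up) (all of step 2 and y of any of carton_red, carton_yellow, carton_green, carton_blue in the frame of stop_face above -0.037 m and value of joint release below 0.002 m and angle between the y axis of each of carton_red, carton_yellow, carton_green, carton_blue and the y axis of fence, either way round below 0.12 rad and y of carton_red in the frame of fence below 0.037 m and (y of carton_yellow in the frame of fence below 0.037 m or y of carton_yellow in the frame of carton_red between 0.04 and 0.065 m) and (y of carton_green in the frame of fence below 0.037 m or y of carton_green in the frame of carton_red between 0.04 and 0.065 m or y of carton_green in the frame of carton_yellow between 0.04 and 0.065 m) and (y of carton_blue in the frame of fence below 0.037 m or y of carton_blue in the frame of carton_red between 0.04 and 0.065 m or y of carton_blue in the frame of carton_yellow between 0.04 and 0.065 m or y of carton_blue in the frame of carton_green between 0.04 and 0.065 m)), for 0.3 s.
4. the smoother presses on the red carton's top, its middle within 20 mm of the carton's middle, with 2 to 25 N for 0.2 s (contact force between smoother and carton_red between 2 and 25 N and horizontal distance between smoother and carton_red below 0.02 m), for 0.2 s.
5. the smoother presses on the yellow carton's top, its middle within 20 mm of the carton's middle, with 2 to 25 N for 0.2 s (contact force between smoother and carton_yellow between 2 and 25 N and horizontal distance between smoother and carton_yellow below 0.02 m), for 0.2 s.
6. the smoother presses on the green carton's top, its middle within 20 mm of the carton's middle, with 2 to 25 N for 0.2 s (contact force between smoother and carton_green between 2 and 25 N and horizontal distance between smoother and carton_green below 0.02 m), for 0.2 s.
7. the smoother presses on the blue carton's top, its middle within 20 mm of the carton's middle, with 2 to 25 N for 0.2 s (contact force between smoother and carton_blue between 2 and 25 N and horizontal distance between smoother and carton_blue below 0.02 m), for 0.2 s.
At the end, for the whole second after the job is handed in: Cartons present stand upright, in colour order from the fence, stripe to the front lip, within 12 mm of the channel's middle; gaps under 7 mm at fence and stop, 5 mm between cartons; button up (under 2 mm); smoother upright, at rest, within 30 mm (x) and 40 mm (y) of the mat's middle (all of step 3 and x of smoother in the frame of mat between -0.03 and 0.03 m and y of smoother in the frame of mat between -0.04 and 0.04 m and height (world z) of smoother between -0.002 and 0.01 m and angle between smoother's own z axis and vertical below 0.1 rad and linear speed of smoother below 0.02 m/s); the robot touches nothing.
It fails at once if a bystander (tape roll, tape gun, knife) is moved more than 30 mm (distance of any of tape_roll, tape_gun, knife from where it was at the start of the episode above 0.03 m).
It fails at once if the smoother is pressed on a carton with more than 40 N (contact force between smoother and carton_red above 40 N or contact force between smoother and carton_yellow above 40 N or contact force between smoother and carton_green above 40 N or contact force between smoother and carton_blue above 40 N).
Of carton_red, carton_yellow, carton_green, carton_blue only 2 to 4 are there at a start; the rules pass over those that are not, and their reading is None.
At some moment in a run one of smoother may be knocked a few centimetres aside while the robot is not near it.
Once in a run the grip may slacken for a moment while it holds something.
It also fails if it takes over 210 s, if anything falls off the work surface, if the arm or the gripper's body presses on something with over 40 N, if the wrist force passes 120 N, or if a joint passes its speed limit or range.

## Working session

There is one attempt and no reset: what is moved stays moved. The work goes in short steps, Python scripts to look and compute and a shell command to move; the robot and the scene stay as the last step left them, time stands still between calls to the robot, and variables do not carry over. Pictures are saved under pics/ and viewed, at most 14 in all, crops included, and the job is handed in when it is done.

```bash
mkdir -p pics; cat > h.py <<'E'
import numpy as np, cv2
from workcell import bot
from scipy.spatial.transform import Rotation as R
def ray(c,u,v):
    M=c["mtx"];d=np.array([(u-M[0,2])/M[0,0],-(v-M[1,2])/M[1,1],-1.]);T=np.array(c["cam_to_world"])
    return T[:3,3],T[:3,:3]@d
def onz(c,u,v,z):
    o,d=ray(c,u,v);return o+d*(z-o[2])/d[2]
def proj(c,p):
    T=np.array(c["cam_to_world"]);q=T[:3,:3].T@(np.array(p)-T[:3,3]);M=c["mtx"]
    return M[0,0]*q[0]/-q[2]+M[0,2], M[1,1]*-q[1]/-q[2]+M[1,2]
def save(n,px): cv2.imwrite("pics/"+n,cv2.cvtColor(px,cv2.COLOR_RGB2BGR))
E
python3 - <<'E'
from h import *
import pickle
for n in("scene","side"):
    c=bot.camera(n);pickle.dump(c,open(n+".pkl","wb"));save(n+"0.png",cv2.resize(c["pixels"],(800,600)))
    print({k:np.round(v,3).tolist() for k,v in c.items() if k!="pixels"}, c.keys())
o=bot.get_obs();print(o["tool_rot"],o["eef_pos"],o["clock"],o["ft_force"])
E
```

```text
{'mtx': [[489.206, 0.0, 253.259], [0.0, 489.206, 204.374], [0.0, 0.0, 1.0]], 'cam_to_world': [[-0.137, -0.7, 0.701, 1.57], [0.991, -0.088, 0.105, 0.176], [-0.012, 0.709, 0.705, 1.147], [0.0, 0.0, 0.0, 1.0]]} dict_keys(['pixels', 'mtx', 'cam_to_world'])
{'mtx': [[485.333, 0.0, 261.36], [0.0, 485.333, 190.825], [0.0, 0.0, 1.0]], 'cam_to_world': [[0.875, 0.277, -0.398, -0.175], [-0.485, 0.495, -0.721, -1.245], [-0.003, 0.824, 0.567, 1.036], [0.0, 0.0, 0.0, 1.0]]} dict_keys(['pixels', 'mtx', 'cam_to_world'])
[ 9.75924641e-01  2.18105933e-01 -2.13839047e-04 -9.23077545e-04] [ 0.2126366  -0.45195279  0.25549522] 0.1 [ 0.39378156 -0.14054202 -0.02791897]
```

View pics/scene0.png

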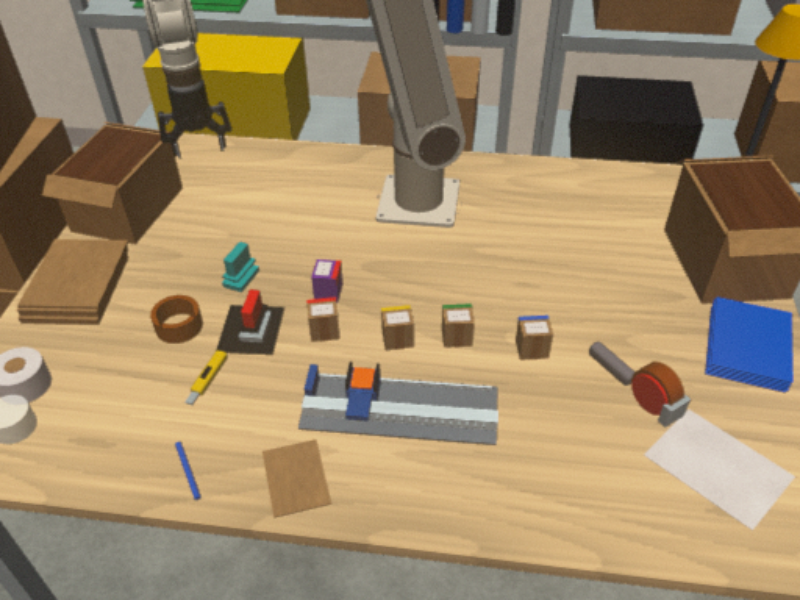

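View pics/side0.png

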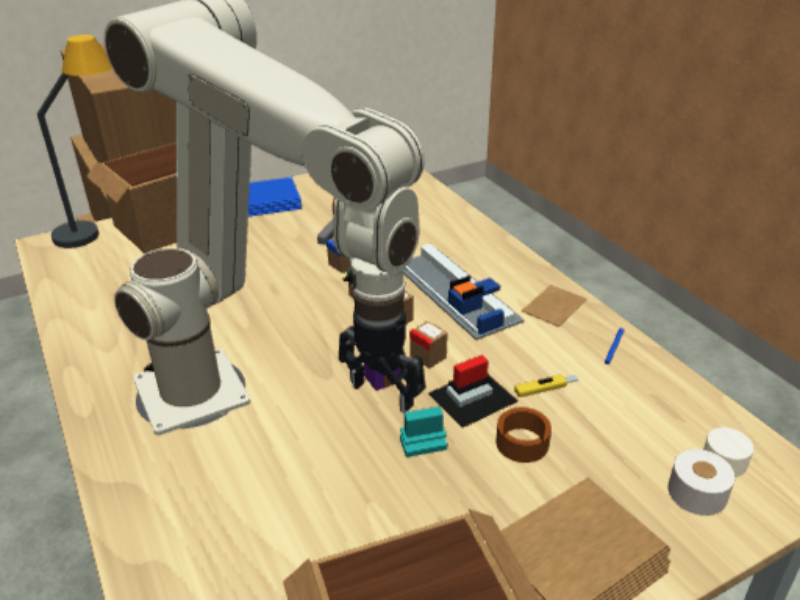

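The scene picture (800x600) shows the red carton (322,315), yellow (397,325), green (457,320) and blue (534,335), each with its stripe on the robot side. The jig is at (400,405), with its fence (312,378) and stop button (362,378). The red smoother is on its mat at (253,312).

Look-alikes are the purple carton (327,278) and the turquoise smoother (239,265). Bystanders are the tape roll (176,318), knife (207,377) and tape gun (640,375).

```bash
cat >> h.py <<'E'
def blobs(px,lo,hi,amin=15,roi=None):
    h=cv2.cvtColor(px,cv2.COLOR_RGB2HSV);m=cv2.inRange(h,np.array(lo),np.array(hi))
    if roi is not None:
        k=np.zeros_like(m);x0,y0,x1,y1=roi;k[y0:y1,x0:x1]=255;m&=k
    n,l,s,c=cv2.connectedComponentsWithStats(m)
    return [(c[i],s[i],cv2.minAreaRect(np.argwhere(l==i)[:,::-1].astype(np.float32))) for i in range(1,n) if s[i,4]>=amin]
E
python3 - <<'E'
from h import *
import pickle
c=pickle.load(open("scene.pkl","rb"));px=c["pixels"]
save("crop0.png",cv2.resize(px[150:290,110:370],None,fx=3,fy=3,interpolation=cv2.INTER_CUBIC))
roi=(120,150,370,290)
for n,lo,hi,z in(("red",(0,150,120),(6,255,255),.07),("red2",(175,150,120),(180,255,255),.07),("yel",(22,150,120),(32,255,255),.07),("grn",(45,120,70),(80,255,255),.07),("blu",(108,120,60),(125,255,255),.07),("org",(7,200,180),(16,255,255),.062),("white",(0,0,200),(180,40,255),.07)):
    for b in blobs(px,lo,hi,8,roi): print(n,np.round(b[0]),b[1][2:],np.round(onz(c,*b[0],z),3),np.round(b[2][2]))
E
```

```text
red [215. 172.] [ 5 12 33] [ 0.363 -0.132  0.07 ] 14.0
red [159. 196.] [ 12  25 156] [ 0.5   -0.286  0.07 ] 11.0
red [205. 192.] [18  3 37] [ 0.461 -0.146  0.07 ] 90.0
yel [253. 197.] [19  4 45] [0.465 0.011 0.07 ] 84.0
yel [133. 237.] [ 23  28 206] [ 0.678 -0.315  0.07 ] 33.0
grn [292. 196.] [17  2 31] [0.444 0.133 0.07 ] 90.0
blu [342. 203.] [17  3 25] [0.458 0.289 0.07 ] 86.0
blu [199. 241.] [ 6 15 49] [ 0.668 -0.121  0.07 ] 14.0
blu [230. 257.] [ 17  18 221] [ 0.717 -0.022  0.07 ] 8.0
org [232. 242.] [ 14  12 149] [ 0.651 -0.027  0.062] 90.0
white [207. 172.] [10  8 67] [ 0.364 -0.161  0.07 ] 90.0
white [206. 198.] [13  7 75] [ 0.488 -0.138  0.07 ] 90.0
white [293. 202.] [14  6 78] [0.471 0.138 0.07 ] 0.0
white [254. 203.] [14  7 82] [0.492 0.018 0.07 ] 90.0
white [343. 209.] [15  7 86] [0.486 0.293 0.07 ] 90.0
white [207. 258.] [ 29   8 191] [ 0.726 -0.085  0.07 ] 90.0
white [278. 263.] [ 81  13 558] [0.719 0.117 0.07 ] 4.0
```

View pics/crop0.png

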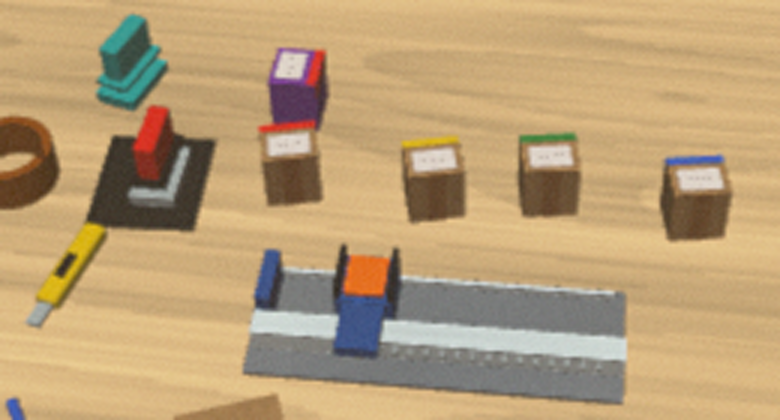

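The close crop confirms the red carton at crop (290,160): brown with the red stripe on the robot side. The purple one at (297,85) is the decoy. Stop button at (368,275), fence at (268,280). Next I'll take a wrist view over the jig.

```bash
cat >> h.py <<'E'
def to(p,yaw,tilt=None):
    """normalised shift/turn to reach world p with tool down and tool x at yaw (deg)"""
    o=bot.get_obs();Rt=R.from_quat(o["tool_rot"]);y=np.radians(yaw)
    G=R.from_matrix(np.array([[np.cos(y),np.sin(y),0],[np.sin(y),-np.cos(y),0],[0,0,-1]]))
    t=Rt.inv().apply(np.array(p)-o["eef_pos"])/.5;a=(Rt.inv()*G).as_rotvec()/np.pi
    print("to",np.round(p,3),yaw,"->",np.round(t,4).tolist(),np.round(a,4).tolist())
def wray(c,o,u,v):
    M=c["mtx"];x=(u-M[0,2])/M[0,0];y=(v-M[1,2])/M[1,1];r=np.hypot(x,y);s=np.sin(r)/r if r>1e-9 else 1
    d=np.array([x*s,-y*s,-np.cos(r)]);H=np.array(c["hand_eye"]);Rt=R.from_quat(o["tool_rot"])
    return o["eef_pos"]+Rt.apply(H[:3,3]),Rt.apply(H[:3,:3]@d)
def wz(c,o,u,v,z):
    p,d=wray(c,o,u,v);return p+d*(z-p[2])/d[2]
def wshot(n=None):
    import pickle
    o=bot.get_obs();c=bot.camera("wrist")
    if n: pickle.dump((o,c),open(n+".pkl","wb"));save(n+".png",cv2.resize(c["pixels"],(800,600)))
    return o,c
E
python3 - <<'E'
from h import *
to([.5,0,.35],90)
E
```

```text
to [0.5  0.   0.35] 90 -> [0.9048, -0.5736, -0.1879] [-0.0005, -0.0003, -0.36]
```

```bash
python3 -m pendant '[0.3,-0.19,-0.188,0,0,-0.12,1, 0.9,-0.574,-0.188,0,0,-0.36,1, 0.9,-0.574,-0.188,0,0,-0.36,1, 0.9,-0.574,-0.188,0,0,-0.36,1, 0.9,-0.574,-0.188,0,0,-0.36,1, 0.9,-0.574,-0.188,0,0,-0.36,1, 0.9,-0.574,-0.188,0,0,-0.36,1, 0.9,-0.574,-0.188,0,0,-0.36,1, 0.9,-0.574,-0.188,0,0,-0.36,1, 0.9,-0.574,-0.188,0,0,-0.36,1]'
python3 - <<'E'
from h import *
to([.5,0,.35],90)
E
```

```text
clock: 0.93
eef_pos: [0.431, -0.1057, 0.3315]
tool_rot: [0.706, 0.709, -0.0, -0.0]
ft_force: [1.1, -1.2, -0.1]
grip_width: 0.0853
grasp_force: 0.0
to [0.5  0.   0.35] 90 -> [0.2109, 0.139, -0.037] [-0.0001, 0.0, 0.0014]
```

```bash
python3 -m pendant '[0.21,0.139,-0.037,0,0,0,1, 0.21,0.139,-0.037,0,0,0,1, 0.21,0.139,-0.037,0,0,0,1, 0.21,0.139,-0.037,0,0,0,1, 0.21,0.139,-0.037,0,0,0,1, 0.21,0.139,-0.037,0,0,0,1, 0.21,0.139,-0.037,0,0,0,1, 0.21,0.139,-0.037,0,0,0,1, 0.21,0.139,-0.037,0,0,0,1, 0.21,0.139,-0.037,0,0,0,1]'
python3 - <<'E'
from h import *
o,c=wshot("pics/w1");print(np.round(c["mtx"],1).tolist(),np.round(c["hand_eye"],3).tolist(),o["eef_pos"],o["joint_pos"])
E
```

```text
clock: 1.77
eef_pos: [0.4996, -0.0038, 0.3501]
tool_rot: [0.708, 0.706, 0.0, 0.0]
ft_force: [0.3, -0.2, 0.0]
grip_width: 0.0857
grasp_force: 0.0
[[297.3, 0.0, 253.5], [0.0, 297.3, 194.1], [0.0, 0.0, 1.0]] [[0.001, 0.959, 0.282, 0.072], [1.0, -0.0, -0.001, -0.001], [-0.001, 0.282, -0.959, -0.119], [0.0, 0.0, 0.0, 1.0]] [ 0.49964574 -0.00380305  0.35009287] [-7.59882603e-03  2.21089131e-01  2.21089590e-01  1.57057760e+00
 -2.24490045e-05  1.56519814e+00]
```

```bash
sed -i 's#open(n+".pkl"#open("pics/"+n+".pkl"#' h.py; python3 - <<'E'
from h import *
import pickle
o,c=pickle.load(open("pics/w1.pkl","rb"));save("w1.png",cv2.resize(c["pixels"],(800,600)))
E
```

```text
(no output)
```

View pics/w1.png

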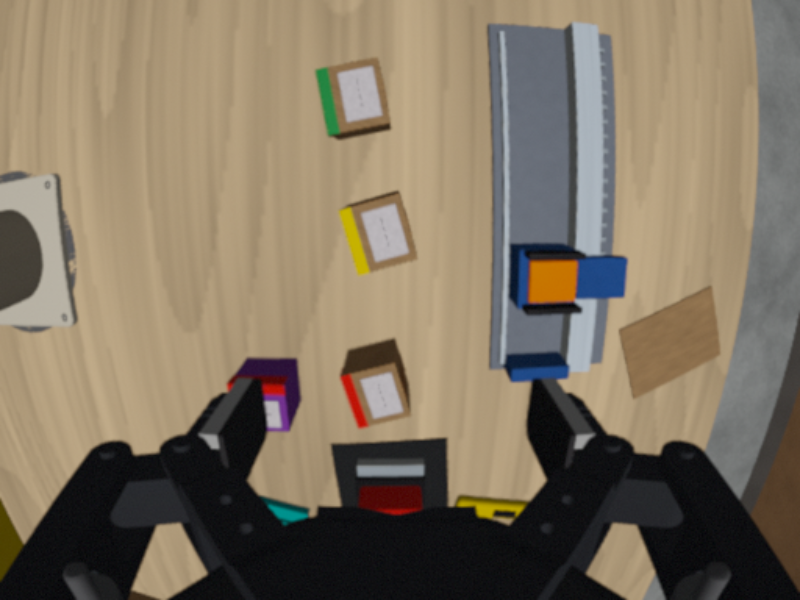

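The wrist picture shows the jig upright at the right: lip line from (502,30) to (504,362), orange button (553,282), fence (537,367). Cartons are green (353,97), yellow (378,232) and red (376,393). The mat and smoother are at (390,480).

```bash
cat >> h.py <<'E'
C={"red":((0,150,90),(5,255,255)),"yellow":((22,150,90),(32,255,255)),"green":((45,120,50),(80,255,255)),"blue":((108,120,60),(125,255,255)),"orange":((8,200,150),(18,255,255)),"label":((0,0,165),(180,40,255))}
def wblobs(o,c,name,z,amin=60):
    h=cv2.cvtColor(c["pixels"],cv2.COLOR_RGB2HSV);m=cv2.inRange(h,*map(np.array,C[name]))
    n,l,s,ce=cv2.connectedComponentsWithStats(m);out=[]
    for i in range(1,n):
        if s[i,4]<amin: continue
        w=np.array([wz(c,o,u,v,z)[:2] for v,u in np.argwhere(l==i)])
        (cx,cy),(a,b),an=cv2.minAreaRect((w*1000).astype(np.float32))
        if a<b: a,b,an=b,a,an+90
        out.append((name,ce[i].round(),s[i,4],"xy %.1f %.1f size %.0fx%.0f long-axis %.1f deg"%(cx,cy,a,b,(an+90)%180-90)))
    return out
E
python3 - <<'E'
from h import *
import pickle
o,c=pickle.load(open("pics/w1.pkl","rb"))
for n,z in(("red",.07),("yellow",.07),("green",.07),("orange",.062),("label",.07)):
    for b in wblobs(o,c,n,z): print(*b)
P=lambda u,v,z:wz(c,o,u/1.5625,v/1.5625,z).round(4)
for n,u,v,z in(("lip1",502,30,.018),("lip2",502.5,200,.018),("lip3",504,362,.018),("baseL1",489,25,.008),("baseL2",490,368,.008),("baseR1",612,36,.008),("baseR2",602,363,.008),("fenceTopL",508,378,.05),("fenceTopR",568,378,.05),("mat1",333,446,.003),("mat2",446,438,.003)): print(n,P(u,v,z))
E
```

```text
red [226. 256.] 219 xy 458.1 -148.2 size 60x10 long-axis -74.6 deg
red [174. 248.] 72 xy 377.3 -134.3 size 21x9 long-axis 1.9 deg
red [254. 326.] 94 xy 500.9 -291.2 size 47x10 long-axis -0.1 deg
yellow [226. 154.] 364 xy 462.7 8.0 size 61x11 long-axis -74.5 deg
yellow [314. 324.] 326 xy 604.6 -291.2 size 80x29 long-axis -11.0 deg
green [209.  65.] 289 xy 441.2 129.8 size 60x9 long-axis -79.9 deg
orange [353. 179.] 751 xy 645.9 -29.5 size 47x38 long-axis 1.1 deg
label [377.  88.] 2324 xy 673.1 107.0 size 216x25 long-axis -88.3 deg
label [323. 126.] 519 xy 595.5 44.0 size 304x4 long-axis -88.1 deg
label [230.  60.] 720 xy 468.3 136.1 size 44x30 long-axis -79.3 deg
label [ 25. 162.] 2223 xy 80.3 9.1 size 166x130 long-axis 89.9 deg
label [246. 149.] 722 xy 489.5 14.8 size 45x30 long-axis -74.2 deg
label [372. 215.] 639 xy 678.7 -82.9 size 75x26 long-axis -87.6 deg
label [244. 253.] 514 xy 485.1 -141.9 size 44x30 long-axis -75.2 deg
label [175. 265.] 124 xy 374.5 -165.6 size 30x13 long-axis -89.1 deg
lip1 [0.6034 0.214  0.018 ]
lip2 [0.6042 0.0413 0.018 ]
lip3 [ 0.6158 -0.1305  0.018 ]
baseL1 [0.5924 0.2216 0.008 ]
baseL2 [ 0.603  -0.1418  0.008 ]
baseR1 [0.7282 0.227  0.008 ]
baseR2 [ 0.7391 -0.1401  0.008 ]
fenceTopL [ 0.6134 -0.1344  0.05  ]
fenceTopR [ 0.6797 -0.1369  0.05  ]
mat1 [ 0.4236 -0.2472  0.003 ]
mat2 [ 0.5585 -0.2353  0.003 ]
```

```bash
python3 - <<'E'
from h import *
to([.646,-.0295,.13],91.75)
E
```

```text
to [ 0.646 -0.03   0.13 ] 91.75 -> [-0.0512, 0.2925, 0.4403] [0.0001, 0.0, -0.0103]
```

```bash
python3 -m pendant '[-0.051,0.293,0.2,0,0,-0.01,0, -0.051,0.293,0.2,0,0,-0.01,0, -0.051,0.293,0.2,0,0,-0.01,0, -0.051,0.293,0.2,0,0,-0.01,0, -0.051,0.293,0.3,0,0,-0.01,0, -0.051,0.293,0.44,0,0,-0.01,0, -0.051,0.293,0.44,0,0,-0.01,0, -0.051,0.293,0.44,0,0,-0.01,0, -0.051,0.293,0.44,0,0,-0.01,0, -0.051,0.293,0.44,0,0,-0.01,0]'
python3 - <<'E'
from h import *
o,c=wshot("w2")
for b in wblobs(o,c,"orange",.062): print(*b)
to([.646,-.0295,.13],91.75)
E
```

```text
clock: 2.65
eef_pos: [0.6476, -0.0285, 0.1321]
tool_rot: [0.696, 0.718, 0.001, 0.001]
ft_force: [1.2, -0.1, 0.2]
grip_width: 0.0001
grasp_force: 0.0
orange [250. 216.] 3050 xy 646.1 -30.2 size 47x39 long-axis 1.8 deg
to [ 0.646 -0.03   0.13 ] 91.75 -> [-0.0019, -0.0053, 0.0073] [0.0018, 0.0001, 0.0002]
```

```bash
python3 -m pendant '[-0.002,-0.004,0.03,0,0,0,0, -0.002,-0.004,0.06,0,0,0,0, -0.002,-0.004,0.08,0,0,0,0, -0.002,-0.004,0.09,0,0,0,0, -0.002,-0.004,0.096,0,0,0,0, -0.002,-0.004,0.1,0,0,0,0, -0.002,-0.004,0.103,0,0,0,0, -0.002,-0.004,0.105,0,0,0,0, -0.002,-0.004,0.107,0,0,0,0, -0.002,-0.004,0.107,0,0,0,0]'
python3 - <<'E'
from h import *
o=bot.get_obs();print(o["eef_pos"],o["ft_force"])
to([.646-.0305*.231,-.0295+.231,.0775],91.75)
E
```

```text
clock: 3.53
eef_pos: [0.6458, -0.0293, 0.0791]
tool_rot: [0.696, 0.718, 0.001, 0.001]
ft_force: [-3.3, -0.9, 9.5]
grip_width: 0.0001
grasp_force: 4.5
[ 0.64581142 -0.02932055  0.0790667 ] [-3.27437839 -0.8685885   9.46814375]
to [0.639 0.202 0.078] 91.75 -> [0.4618, 0.0008, 0.003] [0.0011, 0.0001, 0.0003]
```

```bash
python3 -m pendant '[0.01,0.001,0,0,0,0,0, 0.04,0.001,0,0,0,0,0, 0.08,0.001,0,0,0,0,0, 0.12,0.001,0,0,0,0,0, 0.16,0.001,0,0,0,0,0, 0.2,0.001,0,0,0,0,0, 0.24,0.001,0,0,0,0,0, 0.28,0.001,0,0,0,0,0, 0.31,0.001,0,0,0,0,0, 0.33,0.001,0,0,0,0,0]'
python3 -m pendant '[0.02,0,0,0,0,0,0, 0.04,0,0,0,0,0,0, 0.06,0,0,0,0,0,0, 0.08,0,0,0,0,0,0, 0.095,0,0,0,0,0,0, 0.11,0,0,0,0,0,0, 0.12,0,0,0,0,0,0, 0.128,0,0,0,0,0,0, 0.132,0,0,0,0,0,0, 0.132,0,0,0,0,0,0]'
python3 - <<'E'
from h import *
o,c=wshot("w3")
for b in wblobs(o,c,"orange",.054): print(*b)
E
```

```text
clock: 4.37
eef_pos: [0.6408, 0.1372, 0.0791]
tool_rot: [0.695, 0.719, 0.001, 0.001]
ft_force: [-2.7, -2.6, 9.3]
grip_width: 0.0
grasp_force: 4.6
clock: 5.2
eef_pos: [0.6396, 0.2006, 0.0791]
tool_rot: [0.696, 0.718, 0.001, 0.002]
ft_force: [-0.6, -4.2, 7.8]
grip_width: -0.0004
grasp_force: 4.0
orange [219. 250.] 603 xy 623.8 193.9 size 25x16 long-axis -88.0 deg
orange [287. 250.] 545 xy 654.9 194.8 size 26x15 long-axis -87.8 deg
```

```bash
python3 -m pendant '[0,0,-0.01,0,0,0,0, 0,0,-0.03,0,0,0,0, 0,0,-0.06,0,0,0,0, 0,0,-0.1,0,0,0,0, -0.06,0,-0.2,0,0,0,0.5, -0.12,0,-0.3,0,0,0,1, -0.12,0,-0.35,0,0,0,1, -0.12,0,-0.35,0,0,0,1, -0.12,0,-0.35,0,0,0,1, -0.12,0,-0.35,0,0,0,1]'
python3 - <<'E'
from h import *
o,c=wshot("w4")
for n,z in(("orange",.062),("blue",.07),("label",.07),("green",.07),("yellow",.07)):
  for b in wblobs(o,c,n,z): print(*b)
E
```

```text
clock: 6.08
eef_pos: [0.6402, 0.1418, 0.2531]
tool_rot: [0.696, 0.718, 0.001, 0.0]
ft_force: [-0.1, -0.6, -1.1]
grip_width: 0.0726
grasp_force: 0.0
orange [253. 129.] 1575 xy 638.8 192.9 size 45x37 long-axis 1.8 deg
blue [93. 55.] 63 xy 458.3 284.8 size 59x9 long-axis -85.2 deg
blue [291. 129.] 2195 xy 663.3 196.0 size 107x51 long-axis 3.1 deg
label [111.  43.] 882 xy 481.6 290.9 size 44x30 long-axis -78.6 deg
label [294. 105.] 243 xy 679.3 220.3 size 24x10 long-axis 2.7 deg
label [225. 219.] 640 xy 611.1 80.4 size 265x4 long-axis -88.3 deg
label [290. 232.] 3717 xy 684.5 62.3 size 226x25 long-axis -88.3 deg
label [102. 181.] 814 xy 467.0 134.9 size 44x30 long-axis -80.0 deg
label [126. 267.] 285 xy 485.7 23.5 size 30x24 long-axis 17.7 deg
label [139. 354.] 83 xy 474.4 -137.1 size 28x14 long-axis -80.6 deg
green [ 83. 185.] 305 xy 440.0 130.3 size 58x10 long-axis -79.7 deg
yellow [110. 271.] 210 xy 459.3 16.0 size 43x12 long-axis -75.2 deg
```

View pics/w4.png

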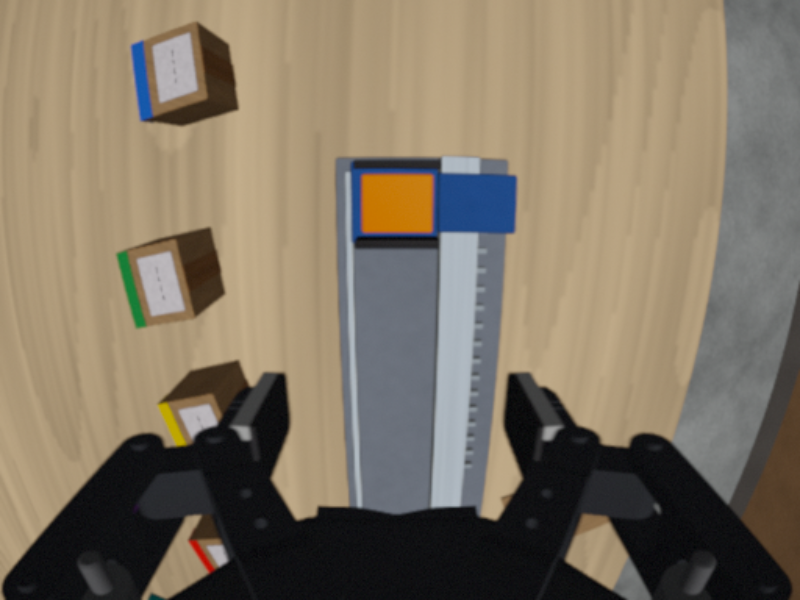

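The stop is at the far end, with the orange button (397,204) between the cheeks. The blue carton is at (172,70), green (160,285), yellow (200,415). I'll check the button height again with a settled shot and work out the move to red.

```bash
python3 - <<'E'
from h import *
o,c=wshot();o,c=wshot("w5")
for z in(.062,.055):
  for b in wblobs(o,c,"orange",z): print(z,*b)
s=bot.camera("side")
for b in blobs(s["pixels"],(7,200,150),(18,255,255),20,(200,120,400,260)):
  print(b[0],b[1])
  for z in (.062,.055): print(onz(s,*b[0],z))
to([.4803,-.1432,.2],105)
E
```

```text
0.062 orange [256. 130.] 1636 xy 639.0 192.7 size 46x38 long-axis 2.0 deg
0.055 orange [256. 130.] 1636 xy 639.0 192.2 size 47x38 long-axis 2.0 deg
[264.73170732 156.56097561] [260 154  11   6  41]
[0.63580097 0.19542257 0.062     ]
[0.64162852 0.20577734 0.055     ]
to [ 0.48  -0.143  0.2  ] 105 -> [-0.56, -0.3345, 0.0999] [-0.0014, 0.0, -0.0731]
```

```bash
python3 -m pendant '[-0.56,-0.334,0.05,0,0,-0.073,1, -0.56,-0.334,0.05,0,0,-0.073,1, -0.56,-0.334,0.1,0,0,-0.073,1, -0.56,-0.334,0.1,0,0,-0.073,1, -0.56,-0.334,0.1,0,0,-0.073,1, -0.56,-0.334,0.1,0,0,-0.073,1, -0.56,-0.334,0.1,0,0,-0.073,1, -0.56,-0.334,0.1,0,0,-0.073,1, -0.56,-0.334,0.1,0,0,-0.073,1, -0.56,-0.334,0.1,0,0,-0.073,1]'
python3 - <<'E'
from h import *
o,c=wshot("w6")
for n in("red","label"):
  for b in wblobs(o,c,n,.07): print(*b)
to([.4803,-.1432,.054],105)
E
```

```text
clock: 7.12
eef_pos: [0.4798, -0.1444, 0.1999]
tool_rot: [0.611, 0.792, -0.0, -0.002]
ft_force: [0.2, 0.2, 0.2]
grip_width: 0.0855
grasp_force: 0.0
red [127. 153.] 507 xy 358.5 -136.6 size 59x10 long-axis 0.7 deg
red [229. 190.] 796 xy 458.1 -147.9 size 60x11 long-axis -74.8 deg
red [225. 322.] 547 xy 491.1 -290.1 size 73x25 long-axis 18.4 deg
label [ 3. 12.] 194 xy 160.2 -15.8 size 48x16 long-axis -66.3 deg
label [314.  22.] 1535 xy 490.1 14.7 size 42x31 long-axis -74.0 deg
label [399. 102.] 713 xy 584.2 -21.4 size 199x4 long-axis -88.2 deg
label [464. 113.] 3894 xy 663.7 0.5 size 260x25 long-axis -88.3 deg
label [123. 182.] 1334 xy 358.9 -164.9 size 44x30 long-axis 0.8 deg
label [261. 190.] 1745 xy 485.4 -140.8 size 45x31 long-axis -75.3 deg
label [234. 280.] 222 xy 486.4 -236.0 size 62x7 long-axis 2.6 deg
to [ 0.48  -0.143  0.054] 105 -> [0.0004, -0.0007, 0.2929] [-0.0005, -0.0005, -0.0008]
```

```bash
python3 -m pendant '[0.002,0,0.1,0,0,0,1, 0.002,0,0.18,0,0,0,1, 0.002,0,0.24,0,0,0,1, 0.002,0,0.28,0,0,0,1, 0.002,0,0.293,0,0,0,1, 0.002,0,0.293,0,0,0,0, 0.002,0,0.293,0,0,0,0, 0.002,0,0.293,0,0,0,0, 0.002,0,0.293,0,0,0,0, 0.002,0,0.293,0,0,0,0]'
python3 - <<'E'
from h import *
F=np.array([.6487,-.1195]);Y=np.array([-.0305,.9995])
q=F+Y*.033
to([*q,.16],91.75);to([*q,.0635],91.75)
E
```

```text
clock: 8.0
eef_pos: [0.4831, -0.1427, 0.0567]
tool_rot: [0.609, 0.793, 0.001, 0.002]
ft_force: [-0.2, 0.8, 3.4]
grip_width: 0.0536
grasp_force: 64.0
to [ 0.648 -0.087  0.16 ] 91.75 -> [0.0233, 0.3479, -0.2053] [0.0012, 0.0004, 0.0734]
to [ 0.648 -0.087  0.064] 91.75 -> [0.0236, 0.3471, -0.0123] [0.0012, 0.0004, 0.0734]
```

```bash
python3 -m pendant '[0,0,-0.1,0,0,0,0, 0,0,-0.2,0,0,0,0, 0.023,0.1,-0.21,0,0,0.03,0, 0.023,0.17,-0.21,0,0,0.073,0, 0.023,0.24,-0.21,0,0,0.073,0, 0.023,0.3,-0.21,0,0,0.073,0, 0.023,0.348,-0.21,0,0,0.073,0, 0.023,0.348,-0.21,0,0,0.073,0, 0.023,0.348,-0.21,0,0,0.073,0, 0.023,0.348,-0.21,0,0,0.073,0]'
python3 - <<'E'
from h import *
o,c=wshot("w7")
for n in("red","label"):
  for b in wblobs(o,c,n,.175): print(*b)
F=np.array([.6487,-.1195]);Y=np.array([-.0305,.9995])
q=F+Y*.033
to([*q,.16],91.75);to([*q,.0635],91.75)
E
```

```text
clock: 8.83
eef_pos: [0.6457, -0.0866, 0.1597]
tool_rot: [0.696, 0.718, -0.0, -0.0]
ft_force: [-0.8, -0.3, -2.1]
grip_width: 0.0537
grasp_force: 64.6
red [200. 271.] 2592 xy 623.0 -84.1 size 55x11 long-axis -88.2 deg
red [113. 374.] 160 xy 563.3 -159.2 size 22x7 long-axis 45.7 deg
label [214.  90.] 897 xy 629.1 -7.1 size 65x2 long-axis -88.3 deg
label [313.  99.] 6477 xy 664.8 -13.6 size 83x14 long-axis -88.1 deg
label [62. 79.] 1505 xy 565.6 0.3 size 22x15 long-axis -74.5 deg
label [267. 282.] 5992 xy 651.3 -86.0 size 44x30 long-axis -88.0 deg
label [  4. 266.] 182 xy 505.9 -89.9 size 15x11 long-axis -88.4 deg
to [ 0.648 -0.087  0.16 ] 91.75 -> [0.0006, 0.0045, -0.0001] [-0.0004, -0.0, 0.0001]
to [ 0.648 -0.087  0.064] 91.75 -> [0.0006, 0.0047, 0.1929] [-0.0004, -0.0, 0.0001]
```

View pics/w7.png

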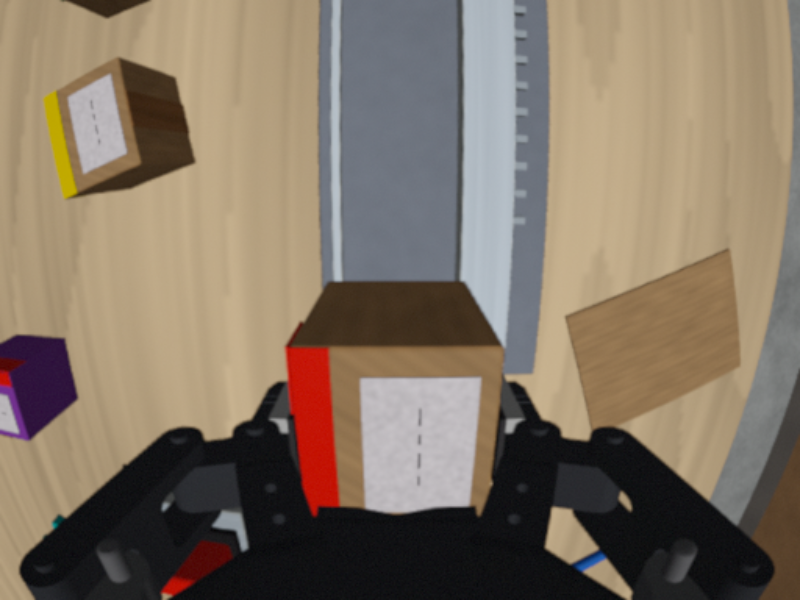

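```bash
python3 -m pendant '[0,0.004,0.05,0,0,0,0, 0,0.004,0.1,0,0,0,0, 0,0.004,0.14,0,0,0,0, 0,0.004,0.165,0,0,0,0, 0,0.004,0.18,0,0,0,0, 0,0.004,0.188,0,0,0,0, 0,0.004,0.188,0,0,0,0, 0,0.004,0.188,0,0,0,1, 0,0.004,0.188,0,0,0,1, 0,0.004,0.188,0,0,0,1]'
python3 - <<'E'
from h import *
to([.4847,.0135,.15],105.5)
E
```

```text
clock: 9.72
eef_pos: [0.6497, -0.0867, 0.0677]
tool_rot: [0.696, 0.718, 0.001, 0.001]
ft_force: [-0.1, 0.5, -0.1]
grip_width: 0.0852
grasp_force: 0.0
to [0.485 0.014 0.15 ] 105.5 -> [0.2105, -0.323, -0.1657] [0.001, 0.0003, -0.0761]
```

```bash
python3 -m pendant '[0,0,-0.08,0,0,0,1, 0,0,-0.16,0,0,0,1, 0,0,-0.24,0,0,0,1, 0.06,-0.08,-0.27,0,0,-0.03,1, 0.12,-0.16,-0.27,0,0,-0.076,1, 0.18,-0.24,-0.27,0,0,-0.076,1, 0.21,-0.32,-0.27,0,0,-0.076,1, 0.21,-0.323,-0.27,0,0,-0.076,1, 0.21,-0.323,-0.27,0,0,-0.076,1, 0.21,-0.323,-0.27,0,0,-0.076,1]'
python3 - <<'E'
from h import *
o,c=wshot("w8")
for n,z in(("red",.078),("yellow",.07),("label",.07),("label",.078)):
  for b in wblobs(o,c,n,z,250): print(*b)
to([.4847,.0135,.054],105.5)
E
```

```text
clock: 10.55
eef_pos: [0.4833, 0.014, 0.2024]
tool_rot: [0.605, 0.796, 0.001, 0.001]
ft_force: [-0.0, -0.1, -0.5]
grip_width: 0.0853
grasp_force: 0.0
yellow [229. 191.] 851 xy 462.8 7.5 size 61x11 long-axis -74.4 deg
label [276.  52.] 1746 xy 468.7 136.1 size 44x30 long-axis -79.5 deg
label [380. 144.] 614 xy 582.3 90.9 size 199x3 long-axis -88.2 deg
label [435. 191.] 3214 xy 662.8 59.9 size 207x24 long-axis -88.3 deg
label [261. 193.] 1625 xy 490.1 14.2 size 44x30 long-axis -74.7 deg
label [276.  52.] 1746 xy 468.6 134.4 size 43x29 long-axis -79.5 deg
label [380. 144.] 614 xy 578.5 90.6 size 193x3 long-axis -88.2 deg
label [435. 191.] 3214 xy 656.5 60.6 size 200x23 long-axis -88.3 deg
label [261. 193.] 1625 xy 489.3 16.4 size 42x29 long-axis -74.7 deg
to [0.485 0.014 0.054] 105.5 -> [0.0001, -0.0012, 0.2968] [0.0012, 0.0004, 0.0001]
```

```bash
python3 -m pendant '[0,0,0.1,0,0,0,1, 0,0,0.18,0,0,0,1, 0,0,0.24,0,0,0,1, 0,0,0.285,0,0,0,1, 0,0,0.296,0,0,0,1, 0,0,0.296,0,0,0,0, 0,0,0.296,0,0,0,0, 0,0,0.296,0,0,0,0, 0,0,0.296,0,0,0,0, 0,0,0.296,0,0,0,0]'
python3 - <<'E'
from h import *
F=np.array([.6487,-.1195]);Y=np.array([-.0305,.9995])
q=F+Y*.097
to([*q,.165],91.75)
E
```

```text
clock: 11.43
eef_pos: [0.4859, 0.0134, 0.0548]
tool_rot: [0.605, 0.796, 0.001, 0.002]
ft_force: [0.6, 0.9, 3.5]
grip_width: 0.0535
grasp_force: 63.5
to [ 0.646 -0.023  0.165] 91.75 -> [-0.1548, 0.29, -0.2188] [0.0015, 0.0002, 0.0762]
```

```bash
python3 -m pendant '[0,0,-0.1,0,0,0,0, 0,0,-0.2,0,0,0,0, -0.04,0.07,-0.219,0,0,0.03,0, -0.08,0.14,-0.219,0,0,0.06,0, -0.12,0.21,-0.219,0,0,0.076,0, -0.155,0.27,-0.219,0,0,0.076,0, -0.155,0.29,-0.219,0,0,0.076,0, -0.155,0.29,-0.219,0,0,0.076,0, -0.155,0.29,-0.219,0,0,0.076,0, -0.155,0.29,-0.219,0,0,0.076,0]'
python3 - <<'E'
from h import *
o,c=wshot("w9")
for n,z in(("yellow",.18),("label",.18)):
  for b in wblobs(o,c,n,z,250): print(*b)
F=np.array([.6487,-.1195]);Y=np.array([-.0305,.9995])
q=F+Y*.097
to([*q,.0635],91.75)
E
```

```text
clock: 12.27
eef_pos: [0.643, -0.0224, 0.1623]
tool_rot: [0.696, 0.718, -0.001, -0.001]
ft_force: [-0.4, 0.2, -2.2]
grip_width: 0.0535
grasp_force: 64.8
yellow [200. 271.] 2665 xy 620.4 -18.6 size 53x11 long-axis -88.1 deg
label [50. 20.] 1049 xy 556.7 91.4 size 21x14 long-axis -79.2 deg
label [216.  90.] 819 xy 627.1 57.0 size 64x2 long-axis -88.3 deg
label [313.  99.] 6291 xy 660.6 51.0 size 80x11 long-axis -88.1 deg
label [268. 283.] 5889 xy 648.4 -20.5 size 42x30 long-axis -88.1 deg
label [ 16. 308.] 371 xy 504.0 -54.1 size 21x14 long-axis 0.6 deg
to [ 0.646 -0.023  0.064] 91.75 -> [-0.0006, 0.0058, 0.1982] [-0.0004, -0.0, 0.0004]
```

```bash
python3 -m pendant '[0,0.002,0.05,0,0,0,0, 0,0.002,0.1,0,0,0,0, 0,0.002,0.14,0,0,0,0, 0,0.002,0.17,0,0,0,0, 0,0.002,0.188,0,0,0,0, 0,0.002,0.196,0,0,0,0, 0,0.002,0.196,0,0,0,0, 0,0.002,0.196,0,0,0,1, 0,0.002,0.196,0,0,0,1, 0,0.002,0.196,0,0,0,1]'
python3 - <<'E'
from h import *
to([.4634,.135,.20],100.5)
E
```

```text
clock: 13.15
eef_pos: [0.6465, -0.0226, 0.0664]
tool_rot: [0.696, 0.718, 0.001, 0.001]
ft_force: [0.0, 0.7, 0.2]
grip_width: 0.0849
grasp_force: 0.0
to [0.463 0.135 0.2  ] 100.5 -> [0.3265, -0.3552, -0.2686] [0.0012, 0.0002, -0.0483]
```

```bash
python3 -m pendant '[0,0,-0.08,0,0,0,1, 0,0,-0.16,0,0,0,1, 0,0,-0.24,0,0,0,1, 0.06,-0.08,-0.27,0,0,-0.03,1, 0.12,-0.14,-0.27,0,0,-0.048,1, 0.18,-0.2,-0.27,0,0,-0.048,1, 0.24,-0.26,-0.27,0,0,-0.048,1, 0.29,-0.32,-0.27,0,0,-0.048,1, 0.326,-0.355,-0.27,0,0,-0.048,1, 0.326,-0.355,-0.27,0,0,-0.048,1]'
python3 - <<'E'
from h import *
o,c=wshot("w10")
for n,z in(("yellow",.078),("green",.07),("label",.07)):
  for b in wblobs(o,c,n,z,250): print(*b)
to([.4634,.135,.054],100.5)
E
```

```text
clock: 13.98
eef_pos: [0.4583, 0.1379, 0.2007]
tool_rot: [0.638, 0.77, 0.0, -0.001]
ft_force: [-0.5, -0.0, 0.2]
grip_width: 0.085
grasp_force: 0.0
green [233. 197.] 736 xy 441.4 130.4 size 60x10 long-axis -80.0 deg
label [318.  28.] 1522 xy 483.8 291.0 size 44x30 long-axis -78.5 deg
label [382. 196.] 275 xy 577.9 155.9 size 111x3 long-axis -88.3 deg
label [265. 198.] 1548 xy 469.5 134.4 size 44x29 long-axis -79.4 deg
label [432. 246.] 1352 xy 659.4 111.8 size 102x23 long-axis -88.2 deg
to [0.463 0.135 0.054] 100.5 -> [-0.0043, 0.0037, 0.2938] [0.0006, -0.0001, 0.0012]
```

```bash
python3 -m pendant '[-0.003,0.002,0.1,0,0,0,1, -0.003,0.002,0.18,0,0,0,1, -0.003,0.002,0.24,0,0,0,1, -0.003,0.002,0.282,0,0,0,1, -0.003,0.002,0.294,0,0,0,1, -0.003,0.002,0.294,0,0,0,0, -0.003,0.002,0.294,0,0,0,0, -0.003,0.002,0.294,0,0,0,0, -0.003,0.002,0.294,0,0,0,0, -0.003,0.002,0.294,0,0,0,0]'
python3 - <<'E'
from h import *
F=np.array([.6487,-.1195]);Y=np.array([-.0305,.9995])
q=F+Y*.160
to([*q,.165],91.75)
E
```

```text
clock: 14.87
eef_pos: [0.466, 0.1339, 0.0545]
tool_rot: [0.64, 0.768, 0.002, 0.002]
ft_force: [0.5, 0.3, 5.4]
grip_width: 0.0538
grasp_force: 63.4
to [0.644 0.04  0.165] 91.75 -> [-0.2481, 0.317, -0.2195] [0.0016, -0.0002, 0.0482]
```

```bash
python3 -m pendant '[0,0,-0.1,0,0,0,0, 0,0,-0.2,0,0,0,0, -0.06,0.07,-0.222,0,0,0.03,0, -0.11,0.13,-0.222,0,0,0.048,0, -0.16,0.19,-0.222,0,0,0.048,0, -0.21,0.25,-0.222,0,0,0.048,0, -0.248,0.3,-0.222,0,0,0.048,0, -0.248,0.319,-0.222,0,0,0.048,0, -0.248,0.319,-0.222,0,0,0.048,0, -0.248,0.319,-0.222,0,0,0.048,0]'
python3 - <<'E'
from h import *
o,c=wshot("w11")
for n,z in(("green",.18),("label",.18)):
  for b in wblobs(o,c,n,z,1500): print(*b)
F=np.array([.6487,-.1195]);Y=np.array([-.0305,.9995])
q=F+Y*.160
to([*q,.0635],91.75)
E
```

```text
clock: 15.7
eef_pos: [0.643, 0.0403, 0.163]
tool_rot: [0.696, 0.718, -0.0, -0.0]
ft_force: [-0.6, 0.7, -1.3]
grip_width: 0.0532
grasp_force: 64.2
green [199. 271.] 2611 xy 620.2 44.4 size 55x11 long-axis -88.2 deg
label [310. 117.] 4906 xy 660.1 106.7 size 63x11 long-axis -88.5 deg
label [268. 283.] 6001 xy 648.5 41.8 size 43x30 long-axis -88.2 deg
to [0.644 0.04  0.064] 91.75 -> [-0.0006, 0.0033, 0.1993] [-0.0005, -0.0, 0.0004]
```

```bash
python3 -m pendant '[0,0,0.05,0,0,0,0, 0,0,0.1,0,0,0,0, 0,0,0.14,0,0,0,0, 0,0,0.17,0,0,0,0, 0,0,0.188,0,0,0,0, 0,0,0.198,0,0,0,0, 0,0,0.198,0,0,0,0, 0,0,0.198,0,0,0,1, 0,0,0.198,0,0,0,1, 0,0,0.198,0,0,0,1]'
python3 - <<'E'
from h import *
to([.4767,.2899,.20],101.5)
E
```

```text
clock: 16.58
eef_pos: [0.6445, 0.0406, 0.0662]
tool_rot: [0.696, 0.718, 0.001, 0.001]
ft_force: [-0.4, 0.7, -0.4]
grip_width: 0.0852
grasp_force: 0.0
to [0.477 0.29  0.2  ] 101.5 -> [0.509, -0.3188, -0.2685] [0.0011, 0.0001, -0.0539]
```

```bash
python3 -m pendant '[0,0,-0.08,0,0,0,1, 0,0,-0.16,0,0,0,1, 0.04,-0.02,-0.24,0,0,0,1, 0.11,-0.06,-0.27,0,0,-0.03,1, 0.18,-0.11,-0.27,0,0,-0.054,1, 0.25,-0.16,-0.27,0,0,-0.054,1, 0.32,-0.2,-0.27,0,0,-0.054,1, 0.38,-0.24,-0.27,0,0,-0.054,1, 0.44,-0.28,-0.27,0,0,-0.054,1, 0.505,-0.316,-0.27,0,0,-0.054,1]'
python3 -m pendant '[0.004,-0.002,0,0,0,0,1, 0.004,-0.002,0,0,0,0,1, 0.004,-0.002,0,0,0,0,1, 0.004,-0.002,0,0,0,0,1, 0.004,-0.002,0,0,0,0,1, 0.004,-0.002,0,0,0,0,1, 0.004,-0.002,0,0,0,0,1, 0.004,-0.002,0,0,0,0,1, 0.004,-0.002,0,0,0,0,1, 0.004,-0.002,0,0,0,0,1]'
python3 - <<'E'
from h import *
o,c=wshot("w12")
for n,z in(("blue",.07),("label",.07)):
  for b in wblobs(o,c,n,z,250): print(*b)
to([.4767,.2899,.054],101.5)
E
```

```text
clock: 17.42
eef_pos: [0.4763, 0.2892, 0.2009]
tool_rot: [0.633, 0.774, 0.001, 0.0]
ft_force: [0.4, 0.8, -0.0]
grip_width: 0.0852
grasp_force: 0.0
clock: 18.25
eef_pos: [0.4762, 0.2894, 0.1993]
tool_rot: [0.633, 0.774, -0.0, -0.0]
ft_force: [-0.8, -1.2, 0.0]
grip_width: 0.0852
grasp_force: 0.0
label [262. 194.] 1505 xy 483.3 289.6 size 42x29 long-axis -78.6 deg
to [0.477 0.29  0.054] 101.5 -> [0.0006, 0.0013, 0.2907] [-0.0, 0.0, 0.0]
```

```bash
python3 -m pendant '[-0.002,0.004,0.1,0,0,0,1, -0.002,0.004,0.18,0,0,0,1, -0.002,0.004,0.24,0,0,0,1, -0.002,0.004,0.28,0,0,0,1, -0.002,0.004,0.291,0,0,0,1, -0.002,0.004,0.291,0,0,0,0, -0.002,0.004,0.291,0,0,0,0, -0.002,0.004,0.291,0,0,0,0, -0.002,0.004,0.291,0,0,0,0, -0.002,0.004,0.291,0,0,0,0]'
python3 - <<'E'
from h import *
F=np.array([.6487,-.1195]);Y=np.array([-.0305,.9995])
q=F+Y*.223
to([*q,.165],91.75)
E
```

```text
clock: 19.13
eef_pos: [0.4798, 0.29, 0.0562]
tool_rot: [0.633, 0.774, 0.002, 0.001]
ft_force: [0.2, 0.0, 4.3]
grip_width: 0.0531
grasp_force: 63.6
to [0.642 0.103 0.165] 91.75 -> [-0.4301, 0.2441, -0.2173] [0.0014, -0.0006, 0.0543]
```

```bash
python3 -m pendant '[0,0,-0.1,0,0,0,0, 0,0,-0.2,0,0,0,0, -0.07,0.04,-0.222,0,0,0.02,0, -0.14,0.08,-0.222,0,0,0.04,0, -0.21,0.12,-0.222,0,0,0.054,0, -0.28,0.16,-0.222,0,0,0.054,0, -0.35,0.2,-0.222,0,0,0.054,0, -0.42,0.23,-0.222,0,0,0.054,0, -0.43,0.244,-0.222,0,0,0.054,0, -0.43,0.244,-0.222,0,0,0.054,0]'
python3 - <<'E'
from h import *
o,c=wshot("w13")
for n,z in(("blue",.18),("label",.18)):
  for b in wblobs(o,c,n,z,1500): print(*b)
F=np.array([.6487,-.1195]);Y=np.array([-.0305,.9995])
q=F+Y*.223
to([*q,.0645],91.75)
E
```

```text
clock: 19.97
eef_pos: [0.6428, 0.0996, 0.1651]
tool_rot: [0.698, 0.716, 0.001, 0.001]
ft_force: [-0.6, 0.5, -1.5]
grip_width: 0.0535
grasp_force: 63.7
blue [304.  84.] 4123 xy 651.1 182.0 size 51x24 long-axis 2.4 deg
label [307. 153.] 2684 xy 660.7 152.8 size 39x13 long-axis -86.6 deg
label [268. 284.] 5811 xy 648.4 99.1 size 44x31 long-axis -88.4 deg
to [0.642 0.103 0.064] 91.75 -> [0.004, 0.0012, 0.2009] [0.0001, -0.0001, -0.0006]
```

```bash
python3 -m pendant '[0.003,-0.001,0.05,0,0,0,0, 0.003,-0.001,0.1,0,0,0,0, 0.003,-0.001,0.14,0,0,0,0, 0.003,-0.001,0.17,0,0,0,0, 0.003,-0.001,0.188,0,0,0,0, 0.003,-0.001,0.199,0,0,0,0, 0.003,-0.001,0.199,0,0,0,0, 0.003,-0.001,0.199,0,0,0,1, 0.003,-0.001,0.199,0,0,0,1, 0.003,-0.001,0.199,0,0,0,1]'
python3 -m pendant '[0,0,-0.08,0,0,0,1, 0,0,-0.16,0,0,0,1, 0,0,-0.24,0,0,0,1, -0.06,0,-0.32,0,0,0,1, -0.12,0,-0.36,0,0,0,1, -0.16,0,-0.38,0,0,0,1, -0.16,0,-0.38,0,0,0,1, -0.16,0,-0.38,0,0,0,1, -0.16,0,-0.38,0,0,0,1, -0.16,0,-0.38,0,0,0,1]'
python3 - <<'E'
from h import *
o,c=wshot("w14")
for n,z in(("red",.078),("yellow",.078),("green",.078),("blue",.078),("orange",.062),("label",.078)):
  for b in wblobs(o,c,n,z,150): print(*b)
to([.646-.0305*.225,-.0295+.225,.13],91.75)
E
```

```text
clock: 20.85
eef_pos: [0.641, 0.1046, 0.0668]
tool_rot: [0.696, 0.718, 0.001, 0.001]
ft_force: [0.1, 0.2, 0.3]
grip_width: 0.0851
grasp_force: 0.0
clock: 21.68
eef_pos: [0.642, 0.0252, 0.2541]
tool_rot: [0.696, 0.719, -0.001, -0.001]
ft_force: [0.3, -0.3, 0.0]
grip_width: 0.0855
grasp_force: 0.0
red [237. 273.] 384 xy 626.0 -86.9 size 59x10 long-axis -88.0 deg
yellow [235. 222.] 530 xy 622.8 -22.8 size 62x11 long-axis -87.6 deg
green [233. 165.] 562 xy 620.5 40.6 size 61x9 long-axis -88.9 deg
blue [230.  23.] 218 xy 613.3 183.5 size 52x6 long-axis -89.2 deg
blue [307.  26.] 1711 xy 688.2 187.6 size 53x41 long-axis 0.6 deg
blue [232. 101.] 189 xy 617.6 104.1 size 60x10 long-axis -88.4 deg
orange [257.  21.] 1475 xy 639.5 192.6 size 46x38 long-axis 2.3 deg
label [226. 159.] 546 xy 612.4 50.4 size 283x3 long-axis -88.1 deg
label [295. 164.] 5312 xy 684.2 28.2 size 272x23 long-axis -88.2 deg
label [261. 102.] 1254 xy 645.4 105.3 size 43x29 long-axis -87.8 deg
label [261. 164.] 1183 xy 648.4 42.3 size 43x29 long-axis -88.0 deg
label [260. 223.] 982 xy 650.5 -21.8 size 42x29 long-axis -88.2 deg
label [261. 275.] 730 xy 654.2 -87.3 size 42x29 long-axis -88.5 deg
to [0.639 0.196 0.13 ] 91.75 -> [0.3402, 0.0061, 0.248] [-0.0008, -0.0001, 0.0007]
```

View pics/w14.png

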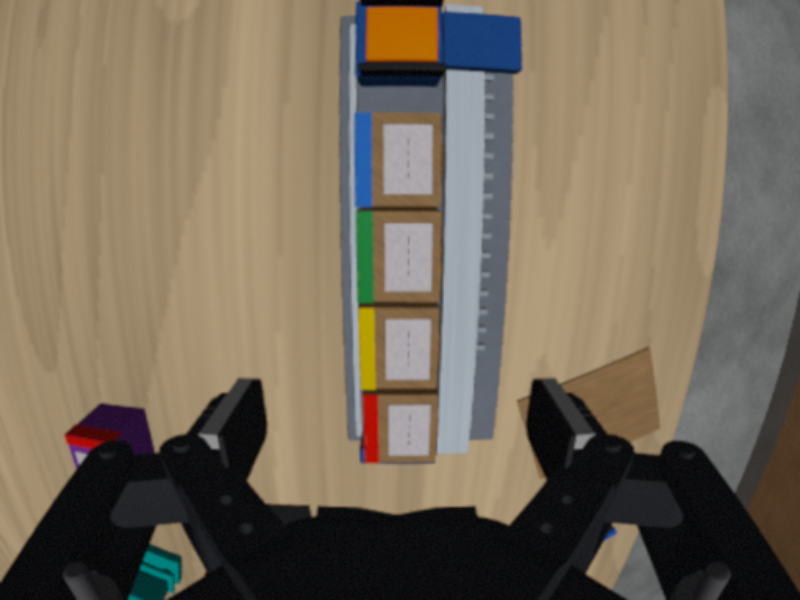

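All four cartons stand in order, stripes to the lip, in line along the channel: red (398,428), yellow (398,348), green (398,257), blue (398,160). The stop is at (400,35). Now I'll close it.

```bash
python3 -m pendant '[0.08,0.003,0.1,0,0,0,0, 0.16,0.003,0.15,0,0,0,0, 0.24,0.003,0.15,0,0,0,0, 0.3,0.003,0.2,0,0,0,0, 0.339,0.003,0.22,0,0,0,0, 0.339,0.003,0.25,0,0,0,0, 0.339,0.003,0.25,0,0,0,0, 0.339,0.003,0.25,0,0,0,0, 0.339,0.003,0.25,0,0,0,0, 0.339,0.003,0.25,0,0,0,0]'
python3 - <<'E'
from h import *
to([.6392,.1945,.0775],91.75)
E
```

```text
clock: 22.57
eef_pos: [0.6398, 0.193, 0.1319]
tool_rot: [0.696, 0.718, 0.001, 0.001]
ft_force: [-0.1, -1.0, 0.4]
grip_width: 0.0002
grasp_force: 0.0
to [0.639 0.194 0.078] 91.75 -> [0.003, -0.0013, 0.1089] [0.0007, -0.0001, -0.0002]
```

```bash
python3 -m pendant '[0.002,-0.001,0.03,0,0,0,0, 0.002,-0.001,0.06,0,0,0,0, 0.002,-0.001,0.08,0,0,0,0, 0.002,-0.001,0.09,0,0,0,0, 0.002,-0.001,0.096,0,0,0,0, 0.002,-0.001,0.1,0,0,0,0, 0.002,-0.001,0.103,0,0,0,0, 0.002,-0.001,0.105,0,0,0,0, 0.002,-0.001,0.107,0,0,0,0, 0.002,-0.001,0.107,0,0,0,0]'
python3 -m pendant '[-0.007,0,0,0,0,0,0, -0.014,0,0,0,0,0,0, -0.021,0,0,0,0,0,0, -0.028,0,0,0,0,0,0, -0.035,0,0,0,0,0,0, -0.042,0,0,0,0,0,0, -0.049,0,0,0,0,0,0, -0.056,0,0,0,0,0,0, -0.063,0,0,0,0,0,0, -0.07,0,0,0,0,0,0]'
python3 - <<'E'
from h import *
o,c=wshot("w15")
for n,z in(("orange",.054),("blue",.078),("label",.078)):
  for b in wblobs(o,c,n,z,300): print(*b)
E
```

```text
clock: 23.4
eef_pos: [0.6387, 0.1939, 0.0791]
tool_rot: [0.696, 0.718, 0.0, 0.001]
ft_force: [-3.5, -4.3, 8.6]
grip_width: -0.0001
grasp_force: 4.2
clock: 24.23
eef_pos: [0.6397, 0.1613, 0.0791]
tool_rot: [0.696, 0.718, 0.002, -0.001]
ft_force: [-3.5, 2.4, 7.9]
grip_width: 0.0
grasp_force: 3.6
orange [256. 239.] 2288 xy 640.1 159.0 size 47x34 long-axis 1.4 deg
blue [250. 190.] 1307 xy 636.3 199.7 size 48x11 long-axis 7.3 deg
blue [349. 241.] 4642 xy 683.8 175.7 size 48x37 long-axis 1.8 deg
blue [204. 249.] 492 xy 616.4 169.6 size 31x6 long-axis -87.9 deg
label [335. 165.] 3667 xy 674.3 211.5 size 34x25 long-axis -87.9 deg
label [196. 168.] 378 xy 613.7 207.8 size 23x3 long-axis -87.8 deg
```

```bash
python3 -m pendant '[-0.004,0,0,0,0,0,0, -0.008,0,0,0,0,0,0, -0.012,0,0,0,0,0,0, -0.015,0,0,0,0,0,0, -0.018,0,0,0,0,0,0, -0.02,0,0,0,0,0,0, -0.022,0,0,0,0,0,0, -0.024,0,0,0,0,0,0, -0.026,0,0,0,0,0,0, -0.026,0,0,0,0,0,0]'
python3 -m pendant '[-0.002,0,0,0,0,0,0, -0.004,0,0,0,0,0,0, -0.006,0,0,0,0,0,0, -0.008,0,0,0,0,0,0, -0.01,0,0,0,0,0,0, -0.012,0,0,0,0,0,0, -0.014,0,0,0,0,0,0, -0.016,0,0,0,0,0,0, -0.016,0,0,0,0,0,0, -0.016,0,0,0,0,0,0]'
python3 - <<'E'
from h import *
o,c=wshot("w16")
for n,z in(("orange",.054),("blue",.078)):
  for b in wblobs(o,c,n,z,300): print(*b)
E
```

```text
clock: 25.12
eef_pos: [0.6414, 0.149, 0.0793]
tool_rot: [0.695, 0.719, 0.003, -0.0]
ft_force: [-1.0, 3.2, 5.6]
grip_width: 0.0002
grasp_force: 2.8
clock: 25.95
eef_pos: [0.6421, 0.1411, 0.0795]
tool_rot: [0.695, 0.719, 0.004, 0.0]
ft_force: [0.1, 3.9, 5.8]
grip_width: 0.0
grasp_force: 2.8
orange [248. 222.] 4078 xy 640.4 151.5 size 47x37 long-axis 1.8 deg
blue [247. 168.] 961 xy 636.8 188.8 size 48x8 long-axis 5.5 deg
blue [347. 222.] 5063 xy 681.9 163.6 size 54x39 long-axis 2.2 deg
blue [201. 235.] 617 xy 620.5 157.9 size 38x13 long-axis -88.2 deg
```

```bash
python3 -m pendant '[0,0,0.003,0,0,0,0, -0.002,0,0.003,0,0,0,0, -0.004,0,0.003,0,0,0,0, -0.006,0,0.003,0,0,0,0, -0.008,0,0.003,0,0,0,0, -0.01,0,0.003,0,0,0,0, -0.01,0,0.003,0,0,0,0, -0.01,0,0.003,0,0,0,0, -0.01,0,0.003,0,0,0,0, -0.01,0,0.003,0,0,0,0]'
python3 - <<'E'
from h import *
o,c=wshot("w17");print(o["ft_force"])
for n,z in(("orange",.054),("blue",.078)):
  for b in wblobs(o,c,n,z,300): print(*b)
E
```

```text
clock: 26.83
eef_pos: [0.6423, 0.1364, 0.079]
tool_rot: [0.695, 0.719, 0.004, 0.0]
ft_force: [-1.7, 3.7, 9.9]
grip_width: -0.0001
grasp_force: 4.9
[-1.65402533  3.65002936  9.92623109]
orange [248. 222.] 4070 xy 640.5 147.0 size 47x36 long-axis 1.8 deg
blue [246. 168.] 1004 xy 637.0 184.1 size 48x8 long-axis 5.5 deg
blue [346. 222.] 5089 xy 682.1 159.0 size 54x39 long-axis 2.2 deg
blue [202. 243.] 484 xy 617.4 150.9 size 31x13 long-axis -73.5 deg
```

```bash
python3 -m pendant '[-0.001,0,0,0,0,0,0, -0.002,0,0,0,0,0,0, -0.003,0,0,0,0,0,0, -0.004,0,0,0,0,0,0, -0.005,0,0,0,0,0,0, -0.006,0,0,0,0,0,0, -0.006,0,0,0,0,0,0, -0.006,0,0,0,0,0,0, -0.006,0,0,0,0,0,0, -0.006,0,0,0,0,0,0]'
python3 - <<'E'
from h import *
o,c=wshot("w18");print(o["ft_force"])
for n,z in(("orange",.054),("blue",.078)):
  for b in wblobs(o,c,n,z,300): print(*b)
E
```

```text
clock: 27.72
eef_pos: [0.6425, 0.1344, 0.079]
tool_rot: [0.695, 0.719, 0.005, -0.0]
ft_force: [-1.8, 6.1, 9.0]
grip_width: 0.0
grasp_force: 4.6
[-1.82210488  6.14493976  8.99831466]
orange [247. 221.] 4127 xy 640.5 145.9 size 47x37 long-axis 1.8 deg
blue [247. 167.] 938 xy 637.1 182.6 size 48x8 long-axis 5.5 deg
blue [346. 222.] 4970 xy 682.2 157.6 size 54x39 long-axis 2.3 deg
blue [201. 234.] 630 xy 620.7 151.9 size 37x13 long-axis -87.6 deg
```

View pics/w18.png

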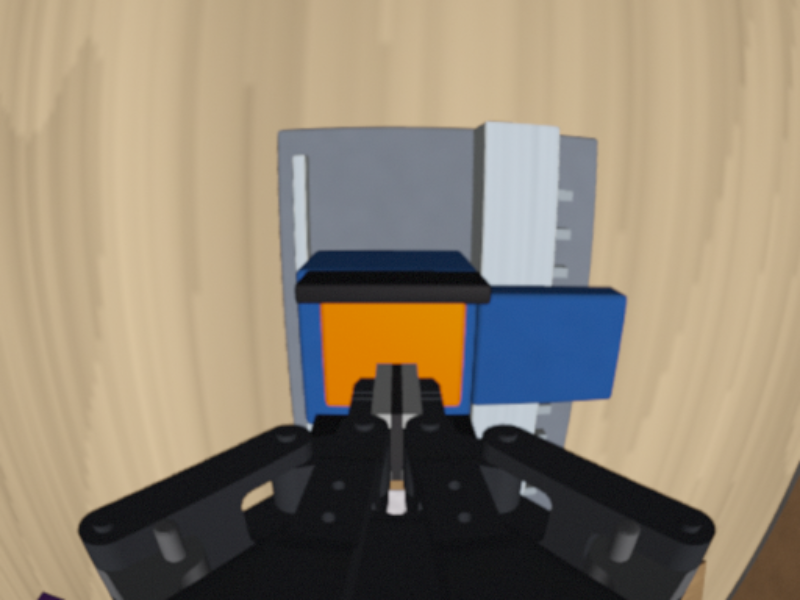

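The fingers are against the near cheek (398,420) with the button down (395,350), and the drag has risen to 6 N, so the row looks snug. I'll lift and look.

```bash
python3 -m pendant '[0,0,-0.01,0,0,0,0, 0,0,-0.03,0,0,0,0, 0,0,-0.06,0,0,0,0, 0,0,-0.1,0,0,0,0, -0.04,0,-0.2,0,0,0,0.5, -0.12,0,-0.28,0,0,0,1, -0.18,0,-0.36,0,0,0,1, -0.24,0,-0.36,0,0,0,1, -0.24,0,-0.36,0,0,0,1, -0.24,0,-0.36,0,0,0,1]'
python3 - <<'E'
from h import *
bot.camera("wrist");o,c=wshot("w19");print(o["eef_pos"])
for n,z in(("red",.078),("yellow",.078),("green",.078),("blue",.078),("orange",.062),("orange",.055),("label",.078)):
  for b in wblobs(o,c,n,z,150): print(z,*b)
s=bot.camera("side")
for b in blobs(s["pixels"],(7,200,150),(18,255,255),20,(200,120,400,260)):
  print(b[0],b[1])
  for z in (.062,.055): print(onz(s,*b[0],z))
E
```

```text
clock: 28.6
eef_pos: [0.6459, 0.0072, 0.2592]
tool_rot: [0.698, 0.716, 0.002, 0.003]
ft_force: [0.2, 0.8, 0.5]
grip_width: 0.0723
grasp_force: 0.0
[0.64503731 0.00927964 0.25700066]
0.078 red [234. 265.] 375 xy 626.1 -94.1 size 57x10 long-axis -88.3 deg
0.078 yellow [232. 216.] 518 xy 623.1 -33.3 size 60x11 long-axis -88.2 deg
0.078 green [230. 162.] 535 xy 620.4 26.9 size 58x9 long-axis -89.1 deg
0.078 blue [229.  60.] 314 xy 613.4 122.3 size 64x63 long-axis 46.3 deg
0.078 blue [302.  52.] 1806 xy 689.6 143.7 size 55x41 long-axis 0.1 deg
0.062 orange [252.  49.] 1497 xy 640.5 146.5 size 45x38 long-axis 1.7 deg
0.055 orange [252.  49.] 1497 xy 640.5 148.0 size 46x38 long-axis 1.7 deg
0.078 label [293.  16.] 730 xy 679.9 181.1 size 36x23 long-axis -87.2 deg
0.078 label [223. 150.] 480 xy 612.7 47.9 size 285x3 long-axis -88.2 deg
0.078 label [291. 172.] 4488 xy 685.1 6.4 size 230x23 long-axis -88.2 deg
0.078 label [256. 103.] 1238 xy 646.1 88.0 size 42x29 long-axis -88.3 deg
0.078 label [257. 162.] 1173 xy 648.6 27.9 size 44x29 long-axis -88.4 deg
0.078 label [257. 218.] 1007 xy 650.8 -32.6 size 43x29 long-axis -88.9 deg
0.078 label [258. 266.] 782 xy 654.2 -93.4 size 42x29 long-axis -89.0 deg
0.078 label [ 54. 288.] 170 xy 365.4 -159.0 size 38x26 long-axis 0.9 deg
[270.48648649 161.7027027 ] [266 159  11   7  37]
[0.6360826  0.15036963 0.062     ]
[0.64191216 0.16040059 0.055     ]
```

View pics/w19.png

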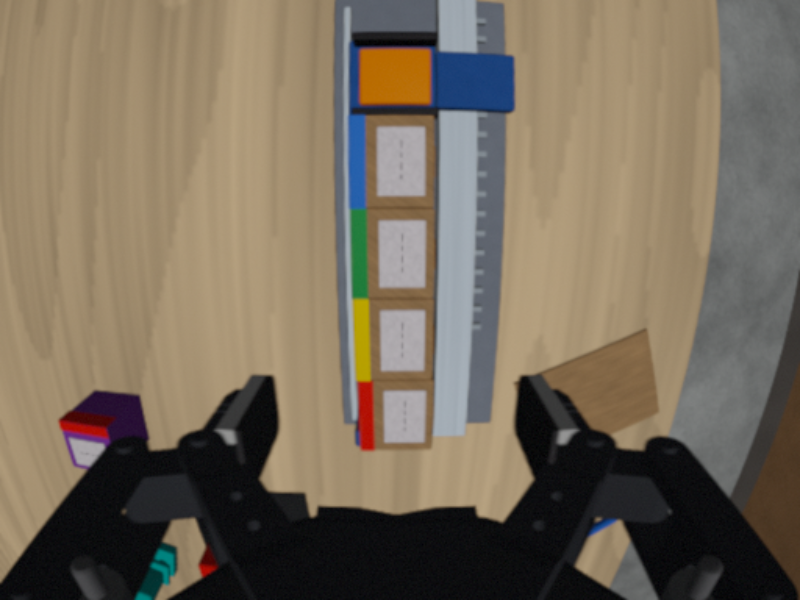

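The row is closed up tight against the stop: red (403,415), yellow (402,340), green (401,255), blue (400,160), button (395,75) up. Next is the smoother, partly seen at (210,560).

```bash
python3 - <<'E'
from h import *
to([.49,-.29,.25],18.4)
E
```

```text
to [ 0.49 -0.29  0.25] 18.4 -> [-0.593, -0.3264, 0.0085] [-0.0006, -0.0, 0.4078]
```

```bash
python3 -m pendant '[-0.593,-0.326,0,0,0,0.407,1, -0.593,-0.326,0,0,0,0.407,1, -0.593,-0.326,0,0,0,0.407,1, -0.593,-0.326,0,0,0,0.407,1, -0.593,-0.326,0,0,0,0.407,1, -0.593,-0.326,0,0,0,0.407,1, -0.593,-0.326,0,0,0,0.407,1, -0.593,-0.326,0,0,0,0.407,1, -0.593,-0.326,0,0,0,0.407,1, -0.593,-0.326,0,0,0,0.407,1]'
python3 - <<'E'
from h import *
to([.49,-.29,.25],18.4)
E
```

```text
clock: 29.58
eef_pos: [0.489, -0.2917, 0.2535]
tool_rot: [0.985, 0.171, -0.001, -0.001]
ft_force: [0.1, 0.5, -0.8]
grip_width: 0.0853
grasp_force: 0.0
to [ 0.49 -0.29  0.25] 18.4 -> [0.003, -0.0025, 0.007] [-0.0008, 0.0006, 0.007]
```

```bash
python3 - <<'E'
from h import *
bot.camera("wrist");o,c=wshot("w20");print(o["eef_pos"])
for b in wblobs(o,c,"red",.085,150): print(*b)
for b in wblobs(o,c,"label",.019,150): print(*b)
h=cv2.cvtColor(c["pixels"],cv2.COLOR_RGB2HSV)
E
```

```text
[ 0.4896876  -0.29050999  0.25350548]
red [124.   5.] 455 xy 623.8 -96.7 size 58x12 long-axis -87.8 deg
red [253. 175.] 1714 xy 493.5 -286.8 size 73x24 long-axis 1.0 deg
red [100. 235.] 245 xy 367.6 -141.5 size 56x8 long-axis 1.4 deg
label [88. 22.] 496 xy 607.3 23.9 size 309x4 long-axis -88.1 deg
label [120. 244.] 708 xy 324.3 -146.4 size 52x36 long-axis 0.7 deg
label [ 22. 313.] 576 xy 53.0 70.9 size 146x67 long-axis -28.4 deg
label [498. 319.] 619 xy 367.3 -893.3 size 119x77 long-axis 0.6 deg
```

View pics/w20.png

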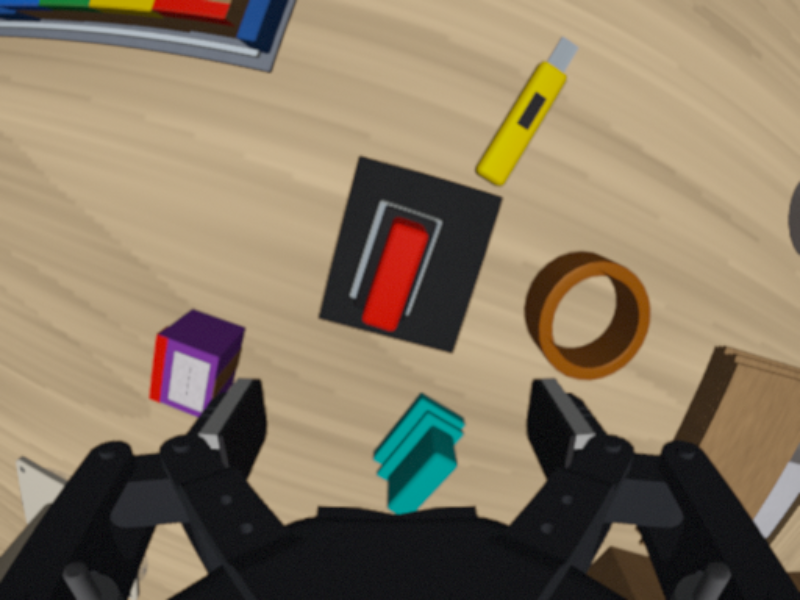

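The smoother's red handle is at (397,275), lined up with its mat (410,255). The turquoise look-alike (420,450), tape roll (588,315) and knife (525,115) are clear of it.

```bash
python3 - <<'E'
from h import *
import pickle
o,c=pickle.load(open("pics/w20.pkl","rb"))
P=[wz(c,o,u/1.5625,v/1.5625,.003)[:2] for u,v in((360,157),(501,197),(453,352),(319,318))]
print(np.round(P,3).tolist(),np.mean(P,0))
to([.4935,-.2868,.15],1);to([.4935,-.2868,.071],1)
E
```

```text
[[0.557, -0.235], [0.566, -0.351], [0.429, -0.363], [0.42, -0.245]] [ 0.49294107 -0.29854111]
to [ 0.494 -0.287  0.15 ] 1 -> [0.0086, -0.0027, 0.2073] [-0.0008, 0.0006, 0.1068]
to [ 0.494 -0.287  0.071] 1 -> [0.0088, -0.0023, 0.3653] [-0.0008, 0.0006, 0.1068]
```

```bash
python3 -m pendant '[0.0086,-0.0027,0.07,0,0,0.107,1, 0.0086,-0.0027,0.14,0,0,0.107,1, 0.0086,-0.0027,0.2,0,0,0.107,1, 0.0086,-0.0027,0.2,0,0,0.107,1, 0.0086,-0.0027,0.2,0,0,0.107,1, 0.0086,-0.0027,0.2,0,0,0.107,1, 0.0086,-0.0027,0.2,0,0,0.107,1, 0.0086,-0.0027,0.2,0,0,0.107,1, 0.0086,-0.0027,0.2,0,0,0.107,1, 0.0086,-0.0027,0.2,0,0,0.107,1]'
python3 - <<'E'
from h import *
o,c=wshot("w21")
for b in wblobs(o,c,"red",.085,150): print(*b)
to([.4935,-.2868,.071],1)
E
```

```text
clock: 30.52
eef_pos: [0.4946, -0.2883, 0.1567]
tool_rot: [1.0, 0.008, 0.001, 0.001]
ft_force: [0.1, 1.3, 0.4]
grip_width: 0.0853
grasp_force: 0.0
red [22. 52.] 617 xy 623.8 -100.2 size 54x12 long-axis -88.2 deg
red [252. 211.] 3461 xy 495.5 -287.1 size 75x24 long-axis 1.0 deg
to [ 0.494 -0.287  0.071] 1 -> [-0.0021, -0.003, 0.1708] [0.0003, -0.0005, -0.0003]
```

```bash
python3 -m pendant '[0,-0.002,0.05,0,0,0,1, 0,-0.002,0.1,0,0,0,1, 0,-0.002,0.14,0,0,0,1, 0,-0.002,0.165,0,0,0,1, 0,-0.002,0.17,0,0,0,0, 0,-0.002,0.17,0,0,0,0, 0,-0.002,0.17,0,0,0,0, 0,-0.002,0.17,0,0,0,0, 0,-0.002,0.17,0,0,0,0, 0,-0.002,0.17,0,0,0,0]'
python3 -m pendant '[0,0,-0.05,0,0,0,0, 0,0,-0.1,0,0,0,0, 0,0,-0.15,0,0,0,0, 0,0,-0.2,0,0,0,0, 0,0,-0.22,0,0,0,0, 0,0,-0.22,0,0,0,0, 0,0,-0.22,0,0,0,0, 0,0,-0.22,0,0,0,0, 0,0,-0.22,0,0,0,0, 0,0,-0.22,0,0,0,0]'
python3 - <<'E'
from h import *
F=np.array([.6487,-.1195]);Y=np.array([-.0305,.9995]);q=F+Y*.026
to([*q,.185],1.75)
E
```

```text
clock: 31.4
eef_pos: [0.4949, -0.2875, 0.0718]
tool_rot: [1.0, 0.008, 0.001, 0.001]
ft_force: [0.3, 0.2, 1.8]
grip_width: 0.0233
grasp_force: 61.4
clock: 32.23
eef_pos: [0.4931, -0.2864, 0.1784]
tool_rot: [1.0, 0.008, -0.002, -0.001]
ft_force: [-0.2, -0.3, -3.7]
grip_width: 0.0234
grasp_force: 61.1
to [ 0.648 -0.094  0.185] 1.75 -> [0.3157, -0.3808, -0.0134] [-0.0006, 0.001, -0.0046]
```

```bash
python3 -m pendant '[0.05,-0.06,-0.02,0,0,-0.004,0, 0.1,-0.12,-0.02,0,0,-0.004,0, 0.15,-0.18,-0.02,0,0,-0.004,0, 0.2,-0.24,-0.02,0,0,-0.004,0, 0.26,-0.31,-0.02,0,0,-0.004,0, 0.31,-0.355,-0.02,0,0,-0.004,0, 0.314,-0.36,-0.01,0,0,-0.004,0, 0.314,-0.36,0,0,0,-0.004,0, 0.314,-0.36,0.02,0,0,-0.004,0, 0.314,-0.36,0.04,0,0,-0.004,0]'
python3 - <<'E'
from h import *
o,c=wshot("w22");print(o["eef_pos"],o["grip_width"],o["grasp_force"])
for b in wblobs(o,c,"red",.16,300): print(*b)
for b in wblobs(o,c,"red",.078,300): print(*b)
F=np.array([.6487,-.1195]);Y=np.array([-.0305,.9995]);q=F+Y*.016
to([*q,.142],1.75)
E
```

```text
clock: 33.07
eef_pos: [0.6471, -0.1053, 0.1589]
tool_rot: [1.0, 0.014, -0.001, 0.0]
ft_force: [-0.4, 0.3, -3.3]
grip_width: 0.0234
grasp_force: 60.9
[ 0.64713529 -0.1053051   0.15892797] 0.023420119612805518 60.942596197128296
red [253. 258.] 7464 xy 648.3 -104.8 size 76x26 long-axis 1.5 deg
red [253. 258.] 7464 xy 599.6 -106.2 size 128x44 long-axis 1.5 deg
to [ 0.648 -0.104  0.142] 1.75 -> [0.0054, -0.0036, 0.0284] [-0.0003, 0.0019, -0.0012]
```

View pics/w22.png

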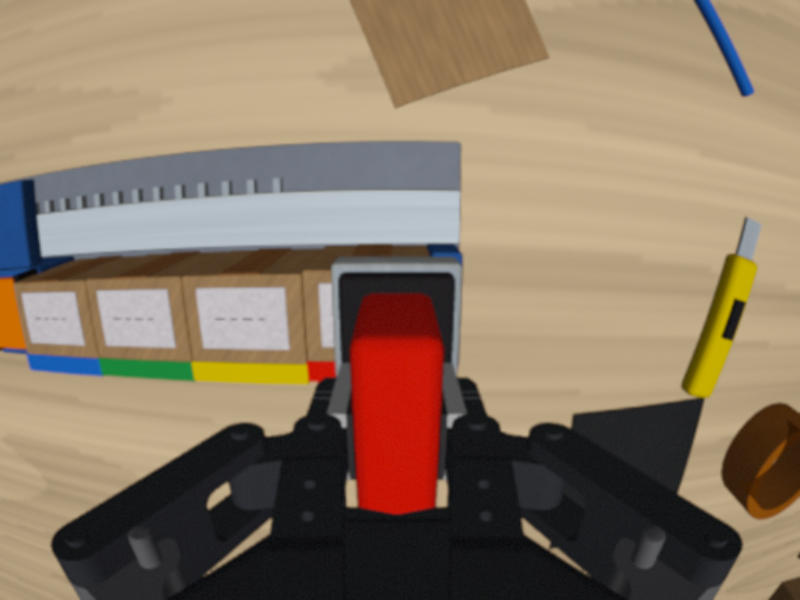

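The smoother hangs straight over the fence end of the red carton (400,330). Knife (722,325) and tape roll (770,465) are undisturbed. I'll press down and then draw.

```bash
python3 -m pendant '[0.002,-0.002,0.01,0,0,0,0, 0.002,-0.002,0.016,0,0,0,0, 0.002,-0.002,0.02,0,0,0,0, 0.002,-0.002,0.024,0,0,0,0, 0.002,-0.002,0.028,0,0,0,0, 0.002,-0.002,0.032,0,0,0,0, 0.002,-0.003,0.034,0,0,0,0, 0.002,-0.005,0.034,0,0,0,0, 0.002,-0.008,0.034,0,0,0,0, 0.002,-0.012,0.034,0,0,0,0]'
```

```text
clock: 33.95
eef_pos: [0.6498, -0.0991, 0.1446]
tool_rot: [1.0, 0.014, 0.001, 0.001]
ft_force: [0.3, -3.8, 4.4]
grip_width: 0.0232
grasp_force: 61.7
```

```bash
for i in 1; do python3 -m pendant '[0,-0.005,0,0,0,0,0, 0,-0.01,0,0,0,0,0, 0,-0.015,0,0,0,0,0, 0,-0.02,0,0,0,0,0, 0,-0.025,0,0,0,0,0, 0,-0.03,0,0,0,0,0, 0,-0.035,0,0,0,0,0, 0,-0.04,0,0,0,0,0, 0,-0.045,0,0,0,0,0, 0,-0.05,0,0,0,0,0]'; done
python3 -m pendant '[0,-0.005,0,0,0,0,0, 0,-0.01,0,0,0,0,0, 0,-0.015,0,0,0,0,0, 0,-0.02,0,0,0,0,0, 0,-0.025,0,0,0,0,0, 0,-0.03,0,0,0,0,0, 0,-0.035,0,0,0,0,0, 0,-0.04,0,0,0,0,0, 0,-0.045,0,0,0,0,0, 0,-0.05,0,0,0,0,0]'
```

```text
clock: 34.78
eef_pos: [0.6481, -0.0732, 0.1434]
tool_rot: [1.0, 0.014, -0.0, 0.0]
ft_force: [0.5, -2.4, 3.9]
grip_width: 0.0232
grasp_force: 61.8
clock: 35.62
eef_pos: [0.6475, -0.0482, 0.1434]
tool_rot: [1.0, 0.014, -0.0, -0.0]
ft_force: [0.3, -4.5, 4.5]
grip_width: 0.0231
grasp_force: 61.8
```

Steady at about 4 N, with good grip. On to the next cartons.

```bash
python3 -m pendant '[0,-0.005,0,0,0,0,0, 0,-0.01,0,0,0,0,0, 0,-0.015,0,0,0,0,0, 0,-0.02,0,0,0,0,0, 0,-0.025,0,0,0,0,0, 0,-0.03,0,0,0,0,0, 0,-0.035,0,0,0,0,0, 0,-0.04,0,0,0,0,0, 0,-0.045,0,0,0,0,0, 0,-0.05,0,0,0,0,0]'
python3 -m pendant '[0,-0.005,0,0,0,0,0, 0,-0.01,0,0,0,0,0, 0,-0.015,0,0,0,0,0, 0,-0.02,0,0,0,0,0, 0,-0.025,0,0,0,0,0, 0,-0.03,0,0,0,0,0, 0,-0.035,0,0,0,0,0, 0,-0.04,0,0,0,0,0, 0,-0.045,0,0,0,0,0, 0,-0.05,0,0,0,0,0]'
```

```text
clock: 36.45
eef_pos: [0.6468, -0.0231, 0.1434]
tool_rot: [1.0, 0.014, 0.0, -0.0]
ft_force: [-0.2, -3.3, 3.1]
grip_width: 0.0231
grasp_force: 61.8
clock: 37.28
eef_pos: [0.646, 0.0018, 0.1434]
tool_rot: [1.0, 0.014, -0.0, -0.0]
ft_force: [0.1, -3.5, 3.4]
grip_width: 0.0236
grasp_force: 61.8
```

```bash
python3 -m pendant '[0,-0.005,0,0,0,0,0, 0,-0.01,0,0,0,0,0, 0,-0.015,0,0,0,0,0, 0,-0.02,0,0,0,0,0, 0,-0.025,0,0,0,0,0, 0,-0.03,0,0,0,0,0, 0,-0.035,0,0,0,0,0, 0,-0.04,0,0,0,0,0, 0,-0.045,0,0,0,0,0, 0,-0.05,0,0,0,0,0]'
python3 - <<'E'
from h import *
o,c=wshot("w23");print(o["eef_pos"])
for b in wblobs(o,c,"red",.15,3000): print(*b)
E
```

```text
clock: 38.12
eef_pos: [0.6454, 0.023, 0.1434]
tool_rot: [1.0, 0.018, -0.0, -0.001]
ft_force: [-0.6, -3.4, 4.1]
grip_width: 0.0232
grasp_force: 61.8
[0.64538854 0.02296095 0.14336949]
red [254. 258.] 7512 xy 649.8 23.5 size 72x25 long-axis 2.1 deg
```

```bash
python3 -m pendant '[0,-0.005,0,0,0,0,0, 0,-0.01,0,0,0,0,0, 0,-0.015,0,0,0,0,0, 0,-0.02,0,0,0,0,0, 0,-0.025,0,0,0,0,0, 0,-0.03,0,0,0,0,0, 0,-0.035,0,0,0,0,0, 0,-0.04,0,0,0,0,0, 0,-0.045,0,0,0,0,0, 0,-0.05,0,0,0,0,0]'
```

```text
clock: 39.0
eef_pos: [0.6452, 0.0375, 0.1435]
tool_rot: [1.0, 0.027, -0.0, -0.006]
ft_force: [-0.5, -3.0, 4.0]
grip_width: 0.0233
grasp_force: 61.8
```

```bash
python3 -m pendant '[0,-0.005,0,0,0,0,0, 0,-0.01,0,0,0,0,0, 0,-0.015,0,0,0,0,0, 0,-0.02,0,0,0,0,0, 0,-0.025,0,0,0,0,0, 0,-0.03,0,0,0,0,0, 0,-0.035,0,0,0,0,0, 0,-0.04,0,0,0,0,0, 0,-0.045,0,0,0,0,0, 0,-0.05,0,0,0,0,0]'
```

```text
clock: 39.83
eef_pos: [0.6446, 0.0519, 0.1437]
tool_rot: [0.999, 0.036, -0.0, -0.01]
ft_force: [0.3, -3.1, 4.4]
grip_width: 0.0233
grasp_force: 61.8
```

```bash
python3 - <<'E'
from h import *
o=bot.get_obs();print(np.round(o["joint_pos"],3),o["ft_torque"])
bot.camera("wrist");o,c=wshot("w24");print(o["eef_pos"])
for b in wblobs(o,c,"red",.15,3000): print(*b)
F=np.array([.6487,-.1195]);Y=np.array([-.0305,.9995])
for s in(.155,.213): to([*(F+Y*s),.1434],4)
E
```

```text
[0.072 0.594 0.246 1.223 0.02  3.141] [-0.99909545  0.0909185   0.04139142]
[0.64456222 0.05221013 0.14376684]
red [253. 258.] 7522 xy 648.8 52.9 size 73x25 long-axis 4.2 deg
to [0.644 0.035 0.143] 4 -> [-0.0036, 0.0334, 0.0] [-0.0064, 0.0001, 0.0011]
to [0.642 0.093 0.143] 4 -> [0.0013, -0.0825, 0.0023] [-0.0064, 0.0001, 0.0011]
```

Joint 6 is at its limit: this yaw must grow as q1 turns. I'll turn the tool about 8° and carry on over the blue carton.

```bash
python3 -m pendant '[0,0,0,0,0,-0.005,0, 0,0,0,0,0,-0.01,0, 0,0,0,0,0,-0.015,0, 0,0,0,0,0,-0.02,0, 0,0,0,0,0,-0.025,0, 0,0,0,0,0,-0.03,0, 0,0,0,0,0,-0.035,0, 0,0,0,0,0,-0.04,0, 0,0,0,0,0,-0.044,0, 0,0,0,0,0,-0.044,0]'
python3 - <<'E'
from h import *
o=bot.get_obs();print(np.round(o["joint_pos"],3),R.from_quat(o["tool_rot"]).apply([1,0,0]))
F=np.array([.6487,-.1195]);Y=np.array([-.0305,.9995])
for s in(.2,.214): to([*(F+Y*s),.1432],12)
E
```

```text
clock: 40.77
eef_pos: [0.6442, 0.0521, 0.1436]
tool_rot: [0.994, 0.106, -0.0, -0.01]
ft_force: [-2.0, 2.0, 4.5]
grip_width: 0.0236
grasp_force: 61.8
[0.072 0.594 0.246 1.223 0.02  3.002] [0.97760586 0.21043577 0.00188844]
to [0.643 0.08  0.143] 12 -> [0.0087, -0.056, 0.0019] [-0.0064, -0.0006, 0.0008]
to [0.642 0.094 0.143] 12 -> [0.0138, -0.0835, 0.0025] [-0.0064, -0.0006, 0.0008]
```

```bash
python3 -m pendant '[0.001,-0.005,0,-0.001,0,0,0, 0.002,-0.01,0,-0.002,0,0,0, 0.002,-0.015,0,-0.003,0,0,0, 0.003,-0.02,0,-0.004,0,0,0, 0.004,-0.025,0,-0.005,0,0,0, 0.005,-0.03,0.001,-0.006,0,0,0, 0.005,-0.035,0.001,-0.006,0,0,0, 0.006,-0.04,0.001,-0.006,0,0,0, 0.007,-0.045,0.001,-0.006,0,0,0, 0.008,-0.05,0.001,-0.006,0,0,0]'
```

```text
clock: 41.6
eef_pos: [0.6432, 0.0773, 0.1437]
tool_rot: [0.994, 0.105, 0.001, -0.0]
ft_force: [-0.1, -4.0, 3.4]
grip_width: 0.0234
grasp_force: 61.8
```

```bash
python3 -m pendant '[0.001,-0.005,0,0,0,0,0, 0.002,-0.01,0,0,0,0,0, 0.002,-0.015,0,0,0,0,0, 0.003,-0.02,0,0,0,0,0, 0.004,-0.025,0,0,0,0,0, 0.005,-0.03,0,0,0,0,0, 0.005,-0.035,0,0,0,0,0, 0.006,-0.04,0,0,0,0,0, 0.007,-0.045,0,0,0,0,0, 0.008,-0.05,0,0,0,0,0]'
python3 - <<'E'
from h import *
o=bot.get_obs();print(np.round(o["joint_pos"],3))
o,c=wshot("w25");print(o["eef_pos"])
for b in wblobs(o,c,"red",.15,3000): print(*b)
E
```

```text
clock: 42.43
eef_pos: [0.6419, 0.1026, 0.1438]
tool_rot: [0.994, 0.105, 0.001, -0.0]
ft_force: [0.1, -3.7, 3.9]
grip_width: 0.0235
grasp_force: 61.8
[1.580e-01 5.990e-01 2.540e-01 1.224e+00 1.000e-03 3.089e+00]
[0.64186739 0.10261233 0.14377119]
red [254. 258.] 7508 xy 646.0 104.0 size 72x25 long-axis 12.2 deg
```

```bash
python3 -m pendant '[0.001,-0.005,0,0,0,0,0, 0.002,-0.01,0,0,0,0,0, 0.002,-0.012,-0.02,0,0,0,0, 0.002,-0.012,-0.06,0,0,0,0, 0.002,-0.012,-0.1,0,0,0,0, 0.002,-0.012,-0.12,0,0,0,0, 0.002,-0.012,-0.12,0,0,0,0, 0.002,-0.012,-0.12,0,0,0,0, 0.002,-0.012,-0.12,0,0,0,0, 0.002,-0.012,-0.12,0,0,0,0]'
python3 - <<'E'
from h import *
to([.493,-.2985,.2],5)
E
```

```text
clock: 43.32
eef_pos: [0.6405, 0.1084, 0.2018]
tool_rot: [0.994, 0.105, -0.001, -0.0]
ft_force: [0.1, -0.5, -3.4]
grip_width: 0.0232
grasp_force: 61.9
to [ 0.493 -0.298  0.2  ] 5 -> [-0.459, 0.734, 0.0032] [-0.0003, 0.0003, 0.0394]
```

```bash
python3 -m pendant '[-0.03,0.05,0,0,0,0.01,0, -0.07,0.11,0,0,0,0.02,0, -0.11,0.18,0,0,0,0.03,0, -0.15,0.24,0,0,0,0.039,0, -0.2,0.31,0,0,0,0.039,0, -0.24,0.38,0,0,0,0.039,0, -0.28,0.45,0,0,0,0.039,0, -0.32,0.51,0,0,0,0.039,0, -0.36,0.57,0,0,0,0.039,0, -0.39,0.62,0,0,0,0.039,0]'
python3 - <<'E'
from h import *
to([.493,-.2985,.11],5)
E
```

```text
clock: 44.15
eef_pos: [0.5136, -0.2376, 0.202]
tool_rot: [0.999, 0.043, 0.0, -0.001]
ft_force: [0.1, -0.0, -3.3]
grip_width: 0.0233
grasp_force: 61.9
to [ 0.493 -0.298  0.11 ] 5 -> [-0.0517, 0.1181, 0.1838] [-0.0005, -0.0001, -0.0002]
```

```bash
python3 -m pendant '[-0.025,0.05,0,0,0,0,0, -0.05,0.1,0.05,0,0,0,0, -0.052,0.12,0.1,0,0,0,0, -0.052,0.12,0.16,0,0,0,0, -0.052,0.12,0.19,0,0,0,0, -0.052,0.12,0.19,0,0,0,0, -0.052,0.12,0.19,0,0,0,0, -0.052,0.12,0.19,0,0,0,0, -0.052,0.12,0.19,0,0,0,0, -0.052,0.12,0.19,0,0,0,0]'
python3 - <<'E'
from h import *
o,c=wshot("w26")
for b in wblobs(o,c,"red",.12,3000): print(*b)
to([.493,-.2985,.0725],5)
E
```

```text
clock: 44.98
eef_pos: [0.4966, -0.2979, 0.1098]
tool_rot: [0.999, 0.044, 0.003, 0.0]
ft_force: [-0.3, -0.2, -2.4]
grip_width: 0.0234
grasp_force: 61.7
red [253. 257.] 7568 xy 503.1 -296.8 size 70x24 long-axis 5.1 deg
to [ 0.493 -0.298  0.072] 5 -> [-0.0073, 0.0007, 0.0742] [0.0003, -0.0016, 0.0005]
```

View pics/w26.png

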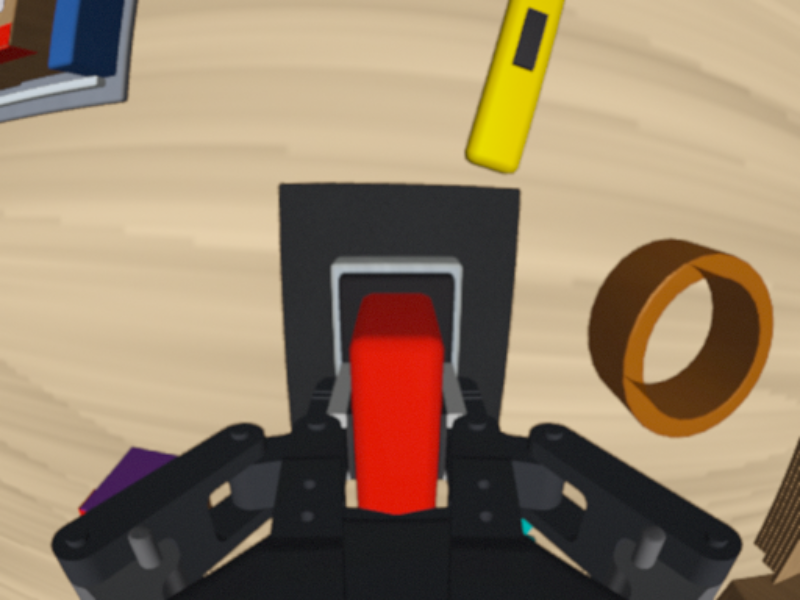

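The smoother is centred over the mat (mat edges 280 to 518, handle 397), clear of the knife and tape roll. I'll set it down.

```bash
python3 -m pendant '[-0.006,0,0.02,0,0,0,0, -0.006,0,0.04,0,0,0,0, -0.006,0,0.055,0,0,0,0, -0.006,0,0.065,0,0,0,0, -0.006,0,0.072,0,0,0,0, -0.006,0,0.074,0,0,0,0, -0.006,0,0.074,0,0,0,0, -0.006,0,0.074,0,0,0,0.6, -0.006,0,0.074,0,0,0,0.6, -0.006,0,0.074,0,0,0,0.6]'
python3 -m pendant '[0,0,-0.02,0,0,0,0.6, 0,0,-0.08,0,0,0,0.6, 0,0,-0.16,0,0,0,0.6, 0,0,-0.24,0,0,0,0.6, 0,0,-0.32,0,0,0,0.6, 0,0,-0.36,0,0,0,1, 0,0,-0.36,0,0,0,1, 0,0,-0.36,0,0,0,1, 0,0,-0.36,0,0,0,1, 0,0,-0.36,0,0,0,1]'
python3 - <<'E'
from h import *
o,c=wshot("w27")
for b in wblobs(o,c,"red",.085,300): print(*b)
to([.59,-.02,.28],91.75)
c=bot.camera("scene");save("end.png",cv2.resize(c["pixels"][150:300,100:400],None,fx=2.6,fy=2.6))
E
```

```text
clock: 45.87
eef_pos: [0.4933, -0.2984, 0.0718]
tool_rot: [0.999, 0.044, 0.002, 0.0]
ft_force: [-0.2, 0.6, 0.3]
grip_width: 0.0512
grasp_force: 0.0
clock: 46.7
eef_pos: [0.4912, -0.2975, 0.2494]
tool_rot: [0.999, 0.044, -0.0, -0.001]
ft_force: [0.6, -0.2, -0.4]
grip_width: 0.0852
grasp_force: 0.0
red [79. 47.] 453 xy 624.1 -97.2 size 58x12 long-axis -88.3 deg
red [254. 181.] 1727 xy 491.9 -297.0 size 72x24 long-axis 4.5 deg
to [ 0.59 -0.02  0.28] 91.75 -> [0.2458, -0.5354, -0.0602] [-0.0009, -0.0006, -0.4816]
```

View pics/end.png

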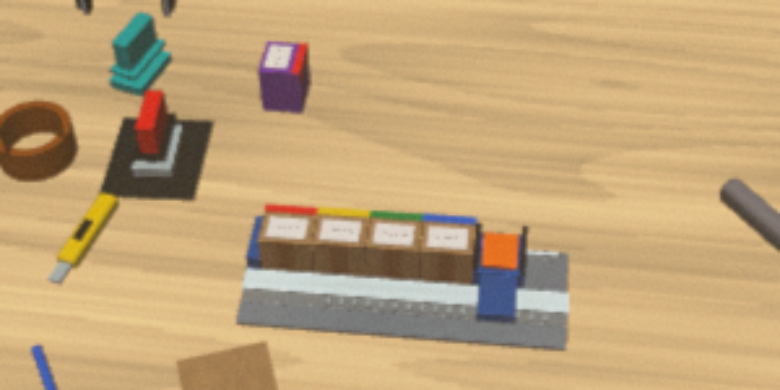

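The final crop shows the row standing in the jig (red 288,215 to blue 447,220), the stop against it (500,270) and the smoother on its mat (150,145). One last check of the row from above.

```bash
python3 -m pendant '[0.245,-0.535,-0.06,0,0,-0.48,1, 0.245,-0.535,-0.06,0,0,-0.48,1, 0.245,-0.535,-0.06,0,0,-0.48,1, 0.245,-0.535,-0.06,0,0,-0.48,1, 0.245,-0.535,-0.06,0,0,-0.48,1, 0.245,-0.535,-0.06,0,0,-0.48,1, 0.245,-0.535,-0.06,0,0,-0.48,1, 0.245,-0.535,-0.06,0,0,-0.48,1, 0.245,-0.535,-0.06,0,0,-0.48,1, 0.245,-0.535,-0.06,0,0,-0.48,1]'
python3 - <<'E'
from h import *
bot.camera("wrist");bot.camera("wrist");o,c=wshot("w28");print(o["eef_pos"],R.from_quat(o["tool_rot"]).apply([1,0,0]))
for n,z in(("label",.078),("orange",.062)):
  for b in wblobs(o,c,n,z,300): print(*b)
s=bot.camera("side")
for b in blobs(s["pixels"],(7,200,150),(18,255,255),20,(200,120,400,260)): print(onz(s,*b[0],.062))
s=bot.camera("scene")
for b in blobs(s["pixels"],(0,150,120),(6,255,255),100,(120,150,370,290)): print(b[0],onz(s,*b[0],.06))
E
```

```text
clock: 47.63
eef_pos: [0.5903, -0.019, 0.28]
tool_rot: [0.781, 0.624, 0.0, -0.0]
ft_force: [-0.1, 0.1, -0.0]
grip_width: 0.0849
grasp_force: 0.0
[ 0.59002992 -0.02013966  0.2801199 ] [2.29608064e-01 9.73282727e-01 9.32616484e-04]
label [258. 123.] 655 xy 607.4 38.3 size 282x3 long-axis -88.2 deg
label [328. 129.] 3656 xy 682.2 1.5 size 234x23 long-axis -88.0 deg
label [282.  68.] 1013 xy 646.5 88.0 size 43x29 long-axis -88.4 deg
label [297. 121.] 1007 xy 649.0 27.6 size 43x29 long-axis -88.1 deg
label [309. 173.] 910 xy 651.1 -32.7 size 43x29 long-axis -88.3 deg
label [321. 221.] 758 xy 654.5 -93.2 size 43x29 long-axis -88.9 deg
label [  4. 252.] 304 xy 167.7 -46.6 size 80x36 long-axis 52.1 deg
orange [264.  23.] 1261 xy 640.6 147.0 size 46x39 long-axis 1.8 deg
[0.6360826  0.15036963 0.062     ]
[156.69753086 195.88888889] [ 0.48921611 -0.29987293  0.06      ]
```

Row pitch is 60 mm, the stop is unmoved, and the smoother is centred. Handing in.

```bash
python3 -c "
from workcell import bot
print(bot.job_done())"
```

```text
the job is handed in; nothing more can be done
None
```

I handed the job in at about 48 s on the robot's clock, but no verdict came back: by my last pictures, all four cartons stand snug and in order with the stop locked, their tops are smoothed, and the smoother is back in the middle of its mat.

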